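Nest the lidded mug for a water bath and hold the thermometer through its lid hole

TASK

Set up the water bath: gently lower the small lidded enamel mug into the wide enamel mug so it stands fully down and upright inside it, and let it go. Then take the red-headed thermometer out of the blue caddy and lower its steel stem, upright, through the middle of the hole in the mug's lid until the tip is half-way down inside the small mug, never letting the thermometer touch either mug. Finish while holding it there, still and centred in the hole, and leave the rest of the counter undisturbed.

Things in the scene. Friction and masses are not known exactly. Their poses are not given: they have to be found in the camera images.
- small_mug_centre (a point): Centre (half-way up, on the axis) of the small white enamel mug with a fixed blue lid: 60 mm diameter (61 mm at the lid), 105 mm tall, foot narrowing to 48 mm over the lowest 30 mm, straight side above. Upright; its z is the mug's axis. A thin (8 mm) blue loop handle sticks out along the point's +y to 58 mm from the axis, between 62 and 98 mm above the mug's underside. About 0.2 kg
- small_mug: The same small mug; origin at the centre of its underside, z up along its axis, handle along +y. Inner floor 4 mm above the underside
- lid_hole (a point): Centre of the round 24 mm hole in the small mug's blue lid, level with the lid's top face, 105 mm above the mug's underside and 52.5 mm above its centre; the lid is 5 mm thick; the mug is empty below it, 101 mm deep, at least 42 mm wide inside. Its z is the mug's axis
- wide_mug: Wide white enamel mug without lid, loose on the counter: 76 mm outer diameter, 70 mm mouth, 55 mm tall, straight-sided, 70 mm wide inside down to its flat floor; origin at the centre of its underside, z up; blue loop handle along +y to 68 mm from the axis, between 18 and 50 mm above the underside
- wide_mug_floor (a point): Centre of the wide mug's inner floor, 5 mm above its underside; the small mug's underside stands on this floor when fully nested (its lid is then 110 mm above the counter, and its top 55 mm and its handle stand clear above the wide mug's rim)
- caddy: Blue plastic cutlery caddy fixed to the counter, 124 x 104 mm, 114 mm tall with its flip lid shut; origin at the centre of its underside. In the middle of the lid is a 14 mm hole in which the thermometer hangs
- thermo_grip (a point): Centre of the thermometer's red round head (24 mm diameter, 56 mm tall, upright axis z), which is gripped; at the start the head stands on the caddy's lid, this point 142 mm above the counter. Below the head is a straight steel stem, 6 mm diameter and 110 mm long. 0.05 to 0.1 kg
- thermometer: The thermometer; origin at the lower tip of its stem, z up along the stem towards the head; head from 110 to 166 mm above the tip
- stem_middle (a point): Point on the stem's axis 55 mm above its tip
- stem_tip (a point): Lower tip of the stem, 138 mm below the centre of the head
- tumbler: Glass tumbler, 70 mm wide, 110 mm tall, to be left alone; origin at the centre of its underside
- soap: Yellow dish-soap bottle, 60 mm wide, 170 mm tall, to be left alone; origin at the centre of its underside
- jar: Amber glass jar with a steel lid, 70 mm wide, 90 mm tall, to be left alone; origin at the centre of its underside
- bowl: Terracotta bowl, 130 mm wide, 50 mm tall, to be left alone; origin at the centre of its underside
- ladle: Stainless steel ladle lying on the counter, 285 mm long, to be left alone; origin on the counter near the middle of its length, cup along +x
Not all that is in view belongs to the job. What is shaped like the small_mug but yellow is not meant. What is shaped like the wide_mug but pink is not meant.

How it is judged:
By the outcome, as a careful person would: the job done as asked, in the order asked, and still so for the second after the job is handed in, while the arm keeps its last pose, push and grip.
It also fails if it takes over 66 s, if anything falls off the work surface, if the arm or the gripper's body presses on something with over 40 N, if the wrist force passes 120 N, or if a joint passes its speed limit or range.

ROBOT

A 6-joint arm with a two-finger parallel gripper is mounted at the origin on the work surface. World frame = base frame: x ahead of the robot, y to its left, z up, the work surface at z = 0. Lengths are in m, angles in rad, forces in N, time in s.
With the tool pointing down it reaches from about 0.375 to 0.9 m from the base axis. Payload 3.1 kg.
Tool frame: the origin (TCP) lies midway between the tips of the shut fingers; the grasp point (between the pads) lies pinch_z behind it (pinch_z is the distance from the TCP to the grasp point, in m); y points along the fingers, z is the direction in which the jaws open and shut, and the axes are right-handed (so a half turn about y gives the same grasp; the last joint's range is limited). The gripper opens to 87 mm and grips with 3 to 60 N. Pads are 19 mm wide; open, the fingers measure 117 mm over their backs; the gripper's body (75 mm by 190 mm) begins 51 mm behind the grasp point.
Start: joints at [-1.327, 0.527, 1.433, -0, 1.181, -0.178], TCP at [0.256, -0.57, 0.223] pointing down, gripper open.
Joint ranges: [-3.08, 3.08], [-0.75, 2.2], [0.22, 2.44], [-1.43, 4.57], [0, 2.65], [-2.85, 2.85]. Speed limits (rad/s): [2.79, 2.79, 3.14, 3.14, 3.14, 3.14].

INTERFACE

Orientations are given as a unit quaternion [x, y, z, w].
In Python, from rig import get_obs, camera, hand_in, pinch_z gives the robot as it stands. The module is installed in compiled form; this text tells all that it offers.
- The arm moves only by the tool arm_command, never from a script. Its argument "plan" is a list of rows, each a list of 2 entries, a list of its own where there are three numbers: the shift along the world's x, y, z in units of 25 mm (1.0 is 25 mm), then the turn about the world's z in units of 5 degrees (1.0 is 5 degrees). A call has 1 to 5 rows; each row is the pose to reach, as a shift and turn from the pose commanded when the call began; what a row does not reach only later rows make up. A row lasts 1/10 s, in which the tool goes at most 50 mm and 8.59 degrees, less where a joint would pass 70% of its speed; a pose out of reach is approached as far as the arm can. A call with a gripper value outside its range is refused whole. "fingers" is the opening, from -1 (shut) to 1 (fully open), set as the call begins (left out, the last holds). The fingers move at their own pace and stop on an object; "force" is the grip in N (left out, the last holds). Time passes only in rows, so rows that repeat a pose let the fingers close. It gives the time, the measured TCP pose, the force and the opening at its end, in the units of the state.
- get_obs(): the state, without advancing time (a new reading comes with each control period).
- camera(name): name is "scene" or "side" or "wrist"; returns a dict with "pixels" (480x640x3 uint8, red, green, blue), "camera_matrix" (3x3 intrinsics, pixels), "R" (3x3) and "t" (3): a world point X has camera coordinates R X + t. Camera axes: x right, y down, z forward; pixel columns grow to the right and rows downward; lengths in m; the calibration is good to about 2 mm. A picture is of the moment at which its call begins. There is no depth.
- hand_in(): hands the job in, once; it reports no verdict.
The state is a dict: "time": time; "q": joint angles; "joint_velocities": joint speeds; "joint_torque": joint torques, N m; "position": TCP position; "tool_rot": TCP orientation; "ft_force": force on the tool from outside, world axes, zero at the start; "moment": the same for the moment, N m; "grip_width": finger opening in m.
Only numpy, scipy, OpenCV 4.12 (cv2) and the standard library are available. Lean on these libraries where they do the work, as an engineer would, in place of code of your own. Each camera call takes 0.05 s, during which the arm holds its last target.

## Working session

There is one attempt and no reset: what is moved stays moved. The work goes in short steps, Python scripts to look and compute and a tool call to move; the robot and the scene stay as the last step left them, time stands still between calls to the robot, and variables do not carry over. Pictures are saved under pics/ and viewed, and the job is handed in when it is done.

Besides the shell and the picture viewer there is one more tool, called after "Request:" by a JSON object that holds its "method" and its "body". arm_command: Moves the arm, as the interface text tells. Its arguments: {"type":"object","properties":{"plan":{"type":"array"},"fingers":{"type":"number"},"force":{"type":"number"}},"required":["plan"]}

```bash
mkdir -p pics; cat > h.py <<'E'
import numpy as np, cv2
from rig import get_obs, camera, hand_in, pinch_z
def snap(n,f):
    c=camera(n); cv2.imwrite('pics/'+f,cv2.cvtColor(c['pixels'],cv2.COLOR_RGB2BGR)); return c
def ray(c,u,v):
    K=np.array(c['camera_matrix']);R=np.array(c['R']);t=np.array(c['t'])
    d=R.T@np.linalg.solve(K,[u,v,1.]); o=-R.T@t; return o,d
def onz(c,u,v,z):
    o,d=ray(c,u,v); return o+d*(z-o[2])/d[2]
def proj(c,X):
    p=np.array(c['camera_matrix'])@(np.array(c['R'])@np.array(X)+np.array(c['t'])); return p[:2]/p[2]
def tri(c1,p1,c2,p2):
    A=[];b=[]
    for c,p in((c1,p1),(c2,p2)):
        o,d=ray(c,*p); d/=np.linalg.norm(d); M=np.eye(3)-np.outer(d,d); A.append(M); b.append(M@o)
    return np.linalg.lstsq(np.vstack(A),np.hstack(b),rcond=None)[0]
E
python3 - <<'E'
from h import *
import pickle
D={}
for n in('scene','side','wrist'):
    D[n]=snap(n,n+'0.png')
    c=D[n]; print(n,np.round(-np.array(c['R']).T@c['t'],3), np.round(np.array(c['R'])[2],2))
pickle.dump(D,open('d0.pkl','wb'))
o=get_obs(); print(o, pinch_z if not callable(pinch_z) else pinch_z())
E
```

```text
scene [ 1.183 -0.019  0.919] [-0.58  0.1  -0.81]
side [0.003 0.928 0.697] [ 0.51 -0.71 -0.48]
wrist [ 0.32  -0.54   0.384] [-0.24 -0.11 -0.97]
{'time': 0.15, 'q': array([-1.32651653e+00,  5.28255118e-01,  1.43359253e+00, -1.52800638e-05,
        1.18137833e+00, -1.78491552e-01]), 'joint_velocities': array([ 0.00171107, -0.00026808, -0.00459959,  0.00164853,  0.00040757,
        0.00080295]), 'joint_torque': array([ 4.20737051e-04, -4.40431166e+01, -1.76843691e+01,  6.33185939e-02,
        5.52638085e-02, -8.67020367e-05]), 'position': array([ 0.25632399, -0.56941987,  0.22179981]), 'tool_rot': array([-0.14838751,  0.6919437 , -0.69078972,  0.14833954]), 'ft_force': array([ 0.29546122, -0.58979454, -0.93919897]), 'moment': array([ 0.0771618 , -0.0003422 , -0.01960906]), 'grip_width': 0.08698436771949321} 0.0187
```

View pics/scene0.png

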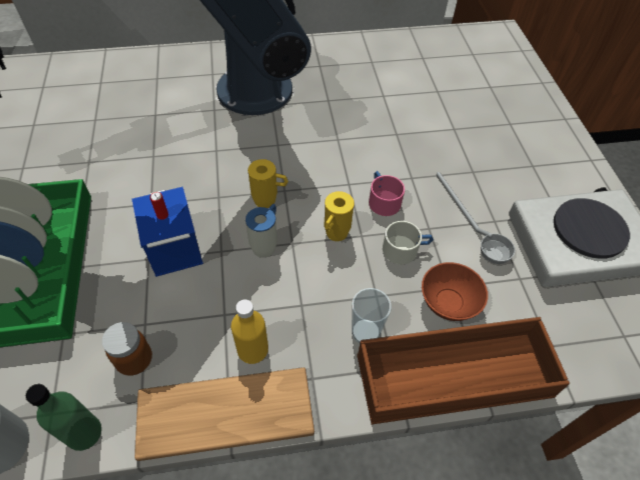

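View pics/side0.png

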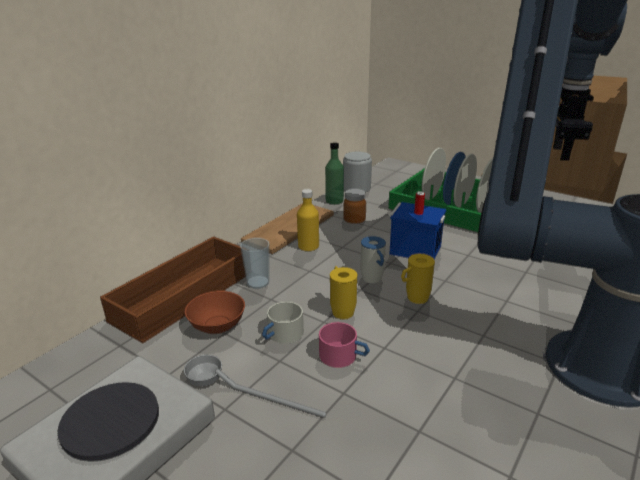

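View pics/wrist0.png

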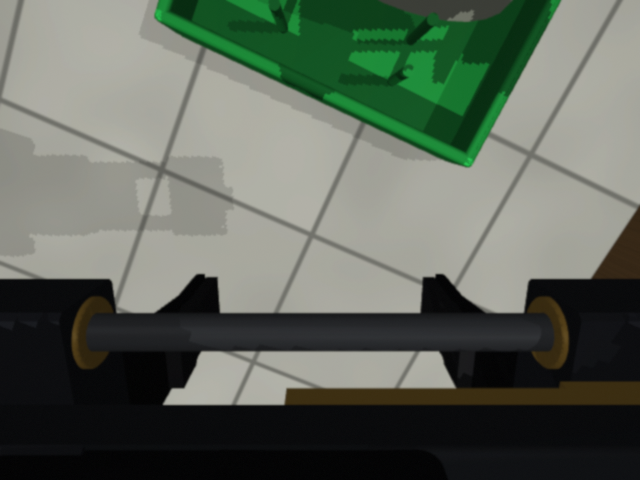

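```bash
python3 - <<'E'
from h import *
a=cv2.imread('pics/scene0.png')[150:280,120:320]; b=cv2.imread('pics/scene0.png')[160:280,330:530]
s=cv2.imread('pics/side0.png')
c=s[180:310,330:460]; d=s[270:370,240:390]
r=lambda i:cv2.resize(i,(390,290),interpolation=cv2.INTER_CUBIC)
cv2.imwrite('pics/crop0.png',np.vstack([np.hstack([r(a),r(b)]),np.hstack([r(c),r(d)])]))
E
```

```text
(no output)
```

View pics/crop0.png

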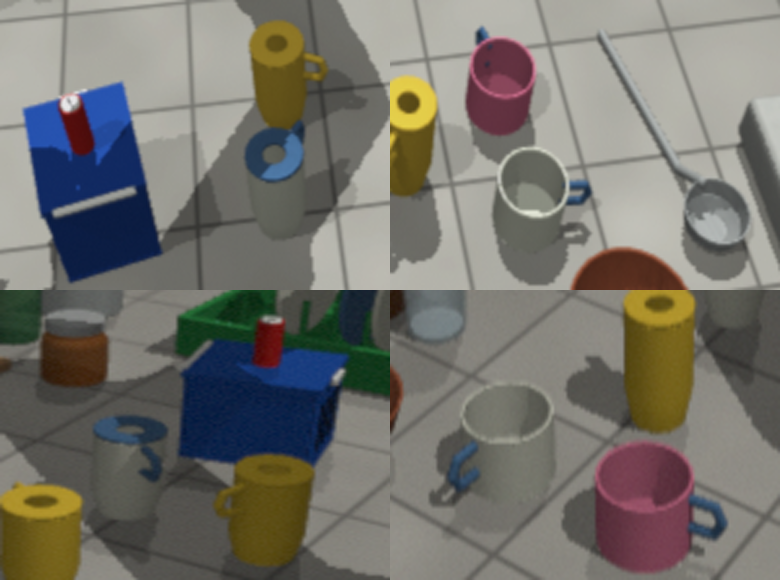

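```bash
cat > m.py <<'E'
from h import *
from scipy.optimize import least_squares
def circ(P,r=None):
    P=np.asarray(P)[:,:2]
    if r is None: f=lambda p:np.hypot(*(P-p[:2]).T)-p[2]; x0=[*P.mean(0),.03]
    else: f=lambda p:np.hypot(*(P-p[:2]).T)-r; x0=P.mean(0)
    s=least_squares(f,x0,loss='soft_l1',f_scale=.001); return np.round(s.x,4), round(float(np.sqrt((s.fun**2).mean())),4)
E
python3 - <<'E'
from m import *
import pickle
D=pickle.load(open('d0.pkl','rb'))
boxes={'scene':dict(lid=(235,200,290,265),wide=(375,215,445,265),head=(145,185,175,225)),'side':dict(lid=(350,230,392,270),wide=(255,300,306,345),head=(410,185,430,220))}
for n in boxes:
    c=D[n]; im=cv2.cvtColor(c['pixels'],cv2.COLOR_RGB2HSV)
    x0,y0,x1,y1=boxes[n]['lid']; s=im[y0:y1,x0:x1]
    m=cv2.inRange(s,(95,70,40),(125,255,255))
    cs,h=cv2.findContours(m,cv2.RETR_CCOMP,cv2.CHAIN_APPROX_NONE)
    for k,q in enumerate(cs):
        if len(q)<15: continue
        q=q[:,0]+[x0,y0]
        print(n,'lid',k,h[0][k],len(q),q.min(0),q.max(0),circ([onz(c,u,v,.105) for u,v in q]))
    x0,y0,x1,y1=boxes[n]['head']; s=im[y0:y1,x0:x1]
    m=cv2.inRange(s,(0,120,60),(10,255,255))|cv2.inRange(s,(170,120,60),(180,255,255))
    ys,xs=np.nonzero(m); print(n,'head',xs.min()+x0,xs.max()+x0,ys.min()+y0,ys.max()+y0,xs.mean()+x0,ys.mean()+y0)
a=D['scene']['pixels'][190:260,230:300]; b=D['scene']['pixels'][210:270,370:440]; e=D['side']['pixels'][230:290,345:405];g=D['side']['pixels'][295:350,255:320]
h=D['scene']['pixels'][185:230,140:180]
r=lambda i:cv2.resize(i,(390,290),interpolation=cv2.INTER_NEAREST)
cv2.imwrite('pics/crop1.png',cv2.cvtColor(np.vstack([np.hstack([r(a),r(b)]),np.hstack([r(e),r(g)])]),cv2.COLOR_RGB2BGR))
E
```

```text
scene lid 0 [-1 -1  1 -1] 83 [246 204] [275 231] (array([ 0.5355, -0.0201,  0.0296]), 0.0039)
scene lid 1 [-1 -1 -1  0] 31 [253 214] [266 223] (array([ 0.5352, -0.0213,  0.0122]), 0.0006)
scene head 151 167 197 218 159.82159624413146 208.27699530516432
side lid 0 [ 1 -1 -1 -1] 34 [377 250] [383 265] (array([0.566 , 0.0905, 0.1001]), 0.0036)
side lid 1 [ 3  0  2 -1] 54 [361 237] [385 248] (array([ 0.5341, -0.0153,  0.0287]), 0.0013)
side lid 2 [-1 -1 -1  1] 23 [368 239] [378 245] (array([ 0.5339, -0.0155,  0.0133]), 0.0016)
side lid 3 [-1  1 -1 -1] 49 [389 230] [391 254] (array([-2.507 , -1.6389,  3.4051]), 0.0013)
side head 415 424 194 213 419.1666666666667 203.59876543209876
```

View pics/crop1.png

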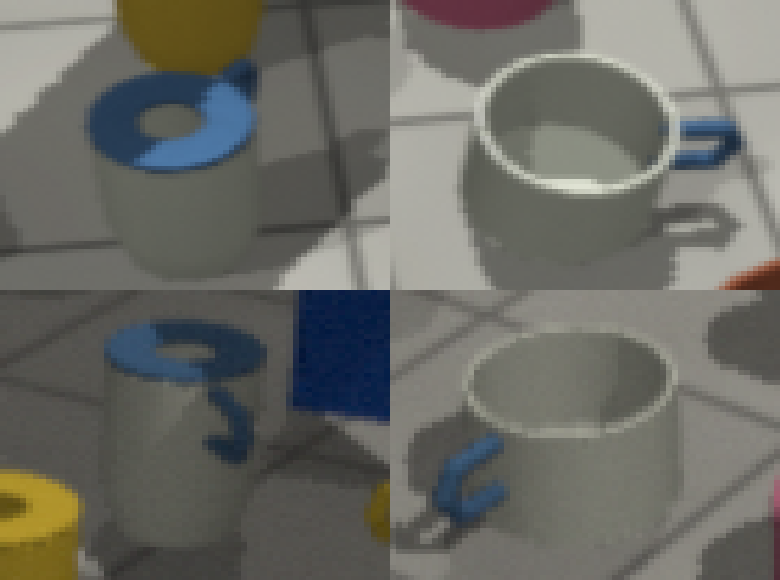

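```bash
python3 - <<'E'
from m import *
import pickle
D=pickle.load(open('d0.pkl','rb'))
S,T=D['scene'],D['side']
f=lambda c,u,v,z:np.round(onz(c,u,v,z),3)
def crop(x,y,W,H,u,v): return u,v
print('yellow1 lid',f(S,263,169,.105),f(T,420,262,.105))
print('yellow2 lid',f(S,340,202,.105),f(T,344,275,.105))
print('pink',f(S,386,188,.055),f(T,338,335,.055))
# wide mug rim in crops: scene ellipse centre in crop ((480+680)/2-390)/390*70+370
cu=lambda x:(x-390)/390*70+370; cv=lambda y:y/290*60+210
P=[(cu(476),cv(120)),(cu(680),cv(122)),(cu(575),cv(53)),(cu(580),cv(193)),(cu(505),cv(75)),(cu(650),cv(75)),(cu(510),cv(172)),(cu(652),cv(172))]
print('wide S',circ([onz(S,u,v,.055) for u,v in P]))
su=lambda x:(x-390)/390*65+255; sv=lambda y:(y-290)/290*55+295
P=[(su(464),sv(384)),(su(679),sv(380)),(su(572),sv(327)),(su(572),sv(437)),(su(500),sv(340)),(su(650),sv(345)),(su(500),sv(425)),(su(645),sv(427))]
print('wide T',circ([onz(T,u,v,.055) for u,v in P]))
print('wide handle tip',f(S,cu(735),cv(133),.045),f(T,su(440),sv(500),.034))
print('small handle tip S',f(S,230+252/390*70,190+68/290*70,.098),'T',f(T,345+240/390*60,230+(395-290)/290*60,.098), f(T,345+240/390*60,230+(455-290)/290*60,.065))
print('head tri',tri(S,(159.8,208.3),T,(419.2,203.6)))
print('head tops',f(S,155.5,195,.170),f(T,420,193.5,.170))
print('caddy corners',[f(S,*p,.114) for p in((134,200),(186,190),(199,235),(147,248))],[f(T,*p,.114) for p in((402,203),(446,214),(437,240),(391,227))])
print('tumbler',f(S,371,305,.11),f(T,256,243,.11),'soap',f(S,246,308,.17),f(T,307,193,.17),'bowl',f(S,455,285,.05),'ladle',f(S,438,175,.01),f(S,497,248,.02))
E
```

```text
yellow1 lid [ 0.401 -0.003  0.105] [0.399 0.005 0.105]
yellow2 lid [0.513 0.145 0.105] [0.511 0.147 0.105]
pink [0.446 0.264 0.055] [0.442 0.272 0.055]
wide S (array([0.5785, 0.2717, 0.0379]), 0.0012)
wide T (array([0.5756, 0.2729, 0.0373]), 0.0016)
wide handle tip [0.585 0.332 0.045] [0.583 0.337 0.034]
small handle tip S [0.502 0.013 0.098] T [0.499 0.002 0.098] [0.497 0.003 0.065]
head tri [ 0.51064336 -0.21126359  0.13883106]
head tops [ 0.504 -0.212  0.17 ] [ 0.509 -0.208  0.17 ]
caddy corners [array([ 0.461, -0.269,  0.114]), array([ 0.448, -0.165,  0.114]), array([ 0.567, -0.141,  0.114]), array([ 0.585, -0.238,  0.114])] [array([ 0.574, -0.241,  0.114]), array([ 0.446, -0.243,  0.114]), array([ 0.405, -0.096,  0.114]), array([ 0.529, -0.095,  0.114])]
tumbler [0.76  0.158 0.11 ] [0.76  0.154 0.11 ] soap [ 0.769 -0.059  0.17 ] [ 0.755 -0.046  0.17 ] bowl [0.707 0.344 0.05 ] ladle [0.383 0.412 0.01 ] [0.614 0.473 0.02 ]
```

```bash
python3 - <<'E'
from h import *
from scipy.spatial.transform import Rotation as R
o=get_obs(); M=R.from_quat(o['tool_rot']).as_matrix(); print(np.round(M,3)); z=M[:,2]; print('jaw yaw',np.degrees(np.arctan2(z[1],z[0])))
D=camera('wrist'); C=-np.array(D['R']).T@D['t']; print(M.T@(C-o['position'])); print(np.round(np.array(D['camera_matrix']),1), np.round(np.array(D['R'])@M,3))
E
```

```text
[[-0.912 -0.     0.41 ]
 [-0.41   0.002 -0.912]
 [-0.    -1.    -0.002]]
jaw yaw -65.77664015797508
[-0.07046153 -0.1626253  -0.00095664]
[[407.2   0.  319.7]
 [  0.  407.2 236.2]
 [  0.    0.    1. ]] [[ 0.     0.     1.   ]
 [ 0.965 -0.262 -0.   ]
 [ 0.262  0.965 -0.   ]]
```

Request:
{"method": "arm_command", "body": {"plan": [[[0,0,1.6],1],[[0,0,3.2],2.6],[[0,0,4.8],4.2],[[0.8,1.0,6],5.8],[[1.8,2.4,6],7.4]], "fingers": 1}}

```text
time: 0.7
position: [0.3019, -0.5132, 0.3777]
tool_rot: [0.362, -0.604, 0.612, -0.36]
ft_force: [1.4, -0.3, -0.8]
grip_width: 0.0869
```

Request:
{"method": "arm_command", "body": {"plan": [[[1.1,1.5,0],1.5],[[2.2,3.0,0],3],[[3.3,4.5,0],4.5],[[4.4,6.0,0],6],[[5.5,7.5,0],7.5]]}}

```text
time: 1.2
position: [0.4397, -0.3206, 0.3725]
tool_rot: [-0.538, 0.459, -0.459, 0.538]
ft_force: [0.6, -0.4, -0.0]
grip_width: 0.0871
```

```bash
python3 - <<'E'
from h import *
import pickle
o=get_obs(); print(o['time'],o['position'],o['q'])
pickle.dump(snap('wrist','w1.png'),open('w1.pkl','wb'))
E
```

```text
1.2 [ 0.43965995 -0.32064367  0.37245158] [-8.35594315e-01  2.73017060e-01  1.42401643e+00  8.62393733e-05
  1.44471864e+00 -9.93003917e-01]
```

View pics/w1.png

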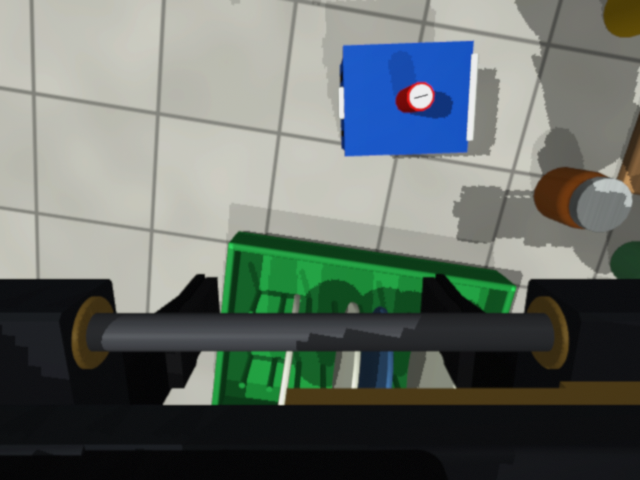

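```bash
cat >> m.py <<'E'
from scipy.spatial.transform import Rotation as Rot
def yaw():
    z=Rot.from_quat(get_obs()['tool_rot']).as_matrix()[:,2]; return np.degrees(np.arctan2(z[1],z[0]))
E
python3 - <<'E'
from m import *
import pickle
c=pickle.load(open('w1.pkl','rb')); im=c['pixels']
hsv=cv2.cvtColor(im,cv2.COLOR_RGB2HSV)
m=cv2.inRange(hsv[75:120,385:445],(0,120,60),(10,255,255))|cv2.inRange(hsv[75:120,385:445],(170,120,60),(180,255,255))
w=cv2.inRange(hsv[80:112,405:440],(0,0,120),(180,90,255))
ys,xs=np.nonzero(w); print('white top',xs.min()+405,xs.max()+405,ys.min()+80,ys.max()+80,xs.mean()+405,ys.mean()+80)
print(onz(c,xs.mean()+405,ys.mean()+80,.170), yaw())
for p in((343,46),(473,41),(468,152),(345,156)): print(onz(c,*p,.114))
E
```

```text
white top 410 432 84 107 420.59584295612007 95.88452655889145
[ 0.50799058 -0.21200444  0.17      ] 9.571809429938433
[ 0.43757878 -0.17379278  0.114     ]
[ 0.55858484 -0.15024335  0.114     ]
[ 0.57973541 -0.2514425   0.114     ]
[ 0.45718189 -0.2748715   0.114     ]
```

Request:
{"method": "arm_command", "body": {"plan": [[[0.8,1.6,0],1.2],[[1.6,3.2,0],2.6],[[2.4,4.8,0],4.0],[[3.2,6.4,0],5.6],[[3.2,8,0],7]]}}

```text
time: 1.75
position: [0.5208, -0.121, 0.3721]
tool_rot: [-0.651, 0.276, -0.276, 0.651]
ft_force: [-0.2, -0.8, 0.4]
grip_width: 0.0868
```

```bash
python3 - <<'E'
from m import *
import pickle
o=get_obs(); print(o['time'],o['position'],o['q'],yaw())
pickle.dump(snap('wrist','w2.png'),open('w2.pkl','wb'))
E
```

```text
1.75 [ 0.52076151 -0.12103133  0.37214759] [-4.37853004e-01  2.57275367e-01  1.44706435e+00  6.17971358e-04
  1.43621572e+00 -1.20655347e+00] 44.03858021476445
```

View pics/w2.png

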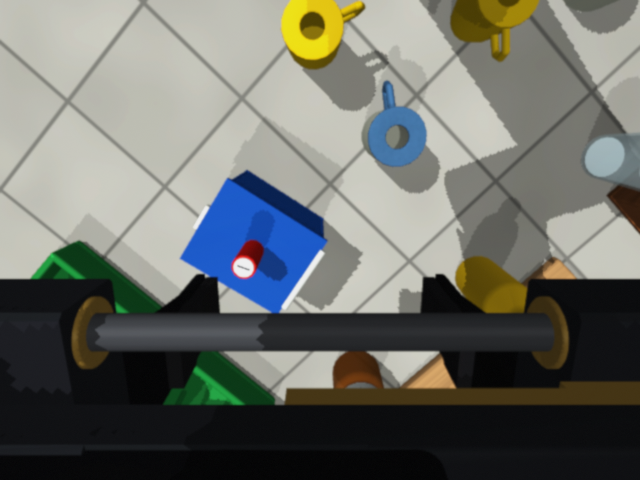

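```bash
cat >> m.py <<'E'
def lid(c,box,z=.105,lo=(95,70,40),hi=(125,255,255),handlez=None):
    x0,y0,x1,y1=box
    s=cv2.cvtColor(c['pixels'],cv2.COLOR_RGB2HSV)[y0:y1,x0:x1]
    m=cv2.inRange(s,lo,hi)
    cs,h=cv2.findContours(m,cv2.RETR_CCOMP,cv2.CHAIN_APPROX_NONE)
    out={}
    for k,q in enumerate(cs):
        if len(q)<15: continue
        q=q[:,0]+[x0,y0]; P=np.array([onz(c,u,v,z) for u,v in q])
        print('hole' if h[0][k][3]>=0 else 'outer',len(q),q.min(0),q.max(0),circ(P))
        if h[0][k][3]<0:
            cc=circ(P)[0][:2]; r=np.hypot(*(P[:,:2]-cc).T); far=P[r>.045][:,:2]-cc
            if len(far): a=far.mean(0); print('  handle dir',np.degrees(np.arctan2(a[1],a[0])),r.max())
E
python3 - <<'E'
from m import *
import pickle
c=pickle.load(open('w2.pkl','rb'))
lid(c,(355,75,435,175))
w=cv2.inRange(cv2.cvtColor(c['pixels'],cv2.COLOR_RGB2HSV)[250:282,228:262],(0,0,120),(180,90,255))
ys,xs=np.nonzero(w); print(xs.mean()+228,ys.mean()+250,onz(c,xs.mean()+228,ys.mean()+250,.170))
E
```

```text
outer 213 [368  81] [425 166] (array([ 0.5333, -0.0215,  0.0303]), 0.0073)
  handle dir 147.895802296454 0.054246052745254535
hole 66 [385 124] [408 149] (array([ 0.5342, -0.0222,  0.0121]), 0.0003)
243.06269592476488 267.08150470219437 [ 0.50760798 -0.21260546  0.17      ]
```

Request:
{"method": "arm_command", "body": {"plan": [[[0.2,1.4,-1],1],[[0.4,2.8,-2],2],[[0.52,4,-3.6],2.8],[[0.52,4,-5.2],2.8],[[0.52,4,-5.2],2.8]]}}

```text
time: 2.3
position: [0.5277, -0.0209, 0.2377]
tool_rot: [0.68, -0.201, 0.192, -0.679]
ft_force: [-0.7, -0.8, -0.5]
grip_width: 0.0871
```

```bash
python3 - <<'E'
from m import *
import pickle
o=get_obs(); print(o['time'],o['position'],o['q'],yaw())
c=snap('wrist','w3.png')
pickle.dump(c,open('w3.pkl','wb'))
lid(c,(220,100,420,320))
E
```

```text
2.3 [ 0.52769462 -0.02085784  0.23770606] [-2.51105709e-01  3.83597971e-01  1.64782862e+00 -3.07651039e-04
  1.12290723e+00 -1.25926969e+00] 57.77271418006062
outer 54 [220 284] [230 310] (array([ 0.5322, -0.1149,  0.0064]), 0.0026)
outer 295 [285 158] [364 274] (array([ 0.5332, -0.0206,  0.0304]), 0.0083)
  handle dir 144.97847511137337 0.056781119913044825
hole 90 [309 221] [341 252] (array([ 0.5343, -0.0215,  0.0121]), 0.0002)
```

View pics/w3.png

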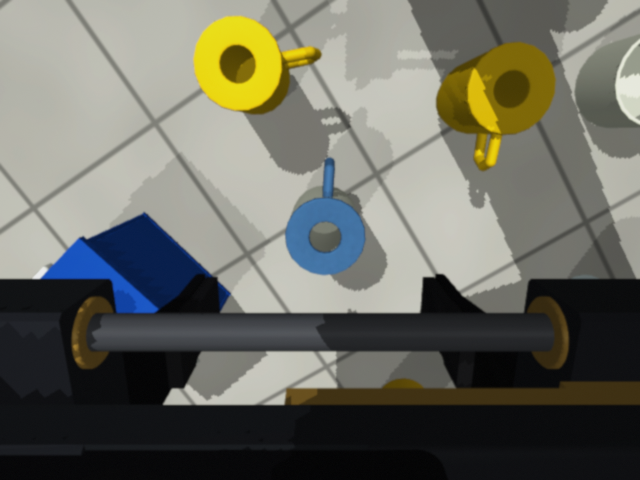

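Request:
{"method": "arm_command", "body": {"plan": [[[0.13,0,-1.2],0],[[0.26,0,-2.6],0],[[0.26,0,-4],0],[[0.26,0,-5.2],0],[[0.26,0,-6],0]]}}

```text
time: 2.85
position: [0.5401, -0.024, 0.0929]
tool_rot: [0.679, -0.196, 0.198, -0.679]
ft_force: [0.4, 0.5, 0.4]
grip_width: 0.0869
```

```bash
python3 - <<'E'
from m import *
snap('wrist','w4.png'); snap('side','s4.png')
o=get_obs(); print(o['time'],o['position'],yaw(),o['ft_force'])
E
```

```text
2.95 [ 0.5388371  -0.02368278  0.09216151] 57.60389296732839 [-0.61853257 -0.47693199  0.34341836]
```

View pics/w4.png

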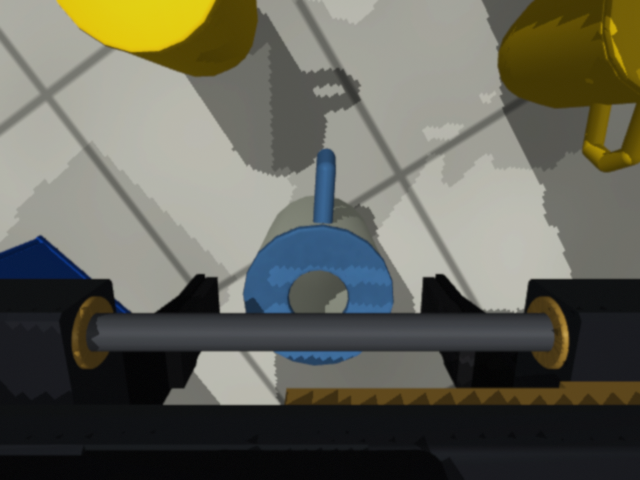

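```bash
python3 - <<'E'
from m import *
c=camera('wrist'); lid(c,(238,215,400,313))
a=onz(c,244,292,.105);b=onz(c,393,292,.105);print((a+b)/2,np.hypot(*(a-b)[:2]))
o=get_obs(); print(o['time'],o['position'])
E
```

```text
outer 425 [244 228] [394 312] (array([ 0.5286, -0.0177,  0.0239]), 0.0078)
outer 56 [314 215] [333 226] (array([ 0.5073, -0.0021,  0.0031]), 0.0006)
[ 0.53069649 -0.01938585  0.105     ] 0.058965006812892386
3.0 [ 0.53977577 -0.02369271  0.09345209]
```

Request:
{"method": "arm_command", "body": {"plan": [[[-0.1,0.05,-0.5],0],[[-0.2,0.08,-1.0],0],[[-0.2,0.08,-1.25],0],[[-0.2,0.08,-1.25],0],[[-0.2,0.08,-1.25],0]]}}

```text
time: 3.5
position: [0.5348, -0.0209, 0.0626]
tool_rot: [-0.679, 0.196, -0.198, 0.679]
ft_force: [0.3, 0.1, -0.1]
grip_width: 0.0869
```

Request:
{"method": "arm_command", "body": {"plan": [[[0,0,0],0],[[0,0,0],0],[[0,0,0],0],[[0,0,0],0],[[0,0,0],0]], "fingers": -1, "force": 20}}

```text
time: 4.0
position: [0.5335, -0.0205, 0.0614]
tool_rot: [0.679, -0.197, 0.197, -0.679]
ft_force: [0.6, 0.3, 0.5]
grip_width: 0.0599
```

Request:
{"method": "arm_command", "body": {"plan": [[[0,0,0],0],[[0,0,0],0],[[0,0,0],0],[[0,0,0],0],[[0,0,0],0]]}}

```text
time: 4.5
position: [0.5335, -0.0204, 0.0614]
tool_rot: [0.679, -0.196, 0.197, -0.679]
ft_force: [-0.5, -0.5, 1.8]
grip_width: 0.0597
```

Request:
{"method": "arm_command", "body": {"plan": [[[0,0,0.4],0],[[0,0,1.2],0],[[0,0,2.4],0],[[0,0,3.8],0],[[0,0,5.2],0]]}}

```text
time: 5.0
position: [0.5326, -0.0202, 0.1924]
tool_rot: [0.679, -0.197, 0.196, -0.679]
ft_force: [0.8, 0.2, -1.9]
grip_width: 0.0596
```

```bash
python3 - <<'E'
from m import *
import pickle
o=get_obs(); print(o['time'],o['position'],yaw(),o['ft_force'],o['grip_width'],o['q'])
snap('wrist','w5.png'); snap('side','s5.png');
a=cv2.imread('pics/w5.png');b=cv2.imread('pics/s5.png')
cv2.imwrite('pics/ws5.png',cv2.resize(np.vstack([a,b]),(420,600)))
E
```

```text
5.0 [ 0.53264608 -0.02018519  0.19243248] 57.72361894407609 [ 0.78481705  0.1905957  -1.92617853] 0.059579535402157845 [-2.47670949e-01  4.45107554e-01  1.69412050e+00  2.77021314e-05
  1.00402589e+00 -1.25515266e+00]
```

View pics/ws5.png

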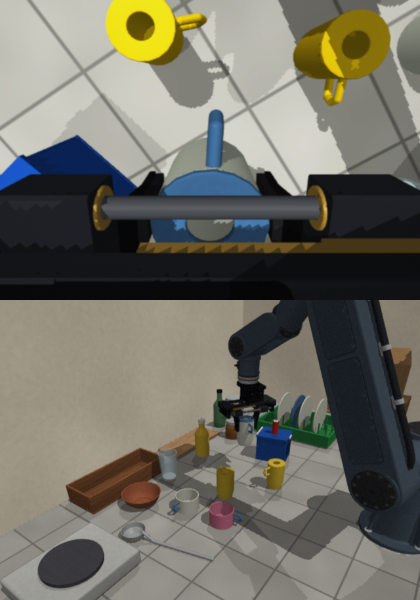

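Request:
{"method": "arm_command", "body": {"plan": [[[0.1,0.7,0.3],0],[[0.3,2,0.4],0],[[0.5,3.4,0.4],0],[[0.7,4.8,0.4],0],[[0.8,5.6,0.4],0]]}}

```text
time: 5.6
position: [0.5525, 0.122, 0.2002]
tool_rot: [-0.679, 0.197, -0.195, 0.679]
ft_force: [-0.2, 0.0, -1.2]
grip_width: 0.0596
```

```bash
python3 - <<'E'
from m import *
import pickle
o=get_obs(); print(o['time'],o['position'],yaw(),o['grip_width'])
pickle.dump((snap('wrist','w6.png'),snap('scene','c6.png')),open('w6.pkl','wb'))
E
```

```text
5.6 [0.55246687 0.12200243 0.20024154] 57.80682216371233 0.05962463380917765
```

View pics/w6.png

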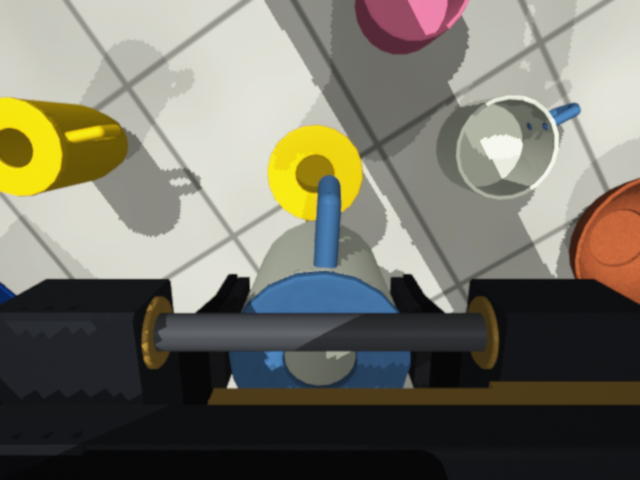

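View pics/c6.png

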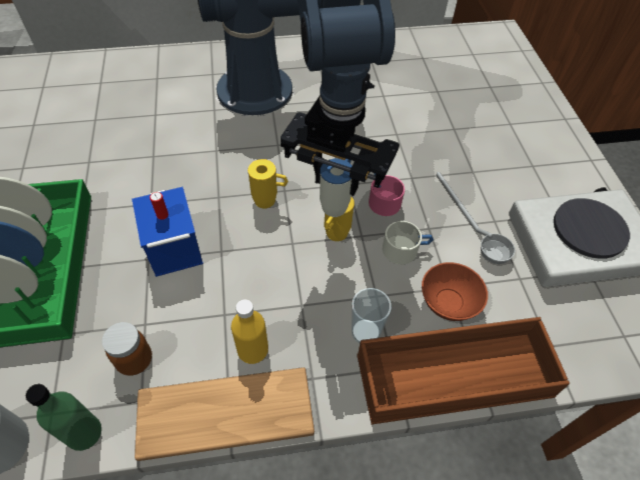

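```bash
python3 - <<'E'
from m import *
a=cv2.imread('pics/w6.png')[85:210,445:590]
cv2.imwrite('pics/crop6.png',cv2.resize(a,None,fx=5,fy=4.8,interpolation=cv2.INTER_NEAREST))
E
```

```text
(no output)
```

View pics/crop6.png

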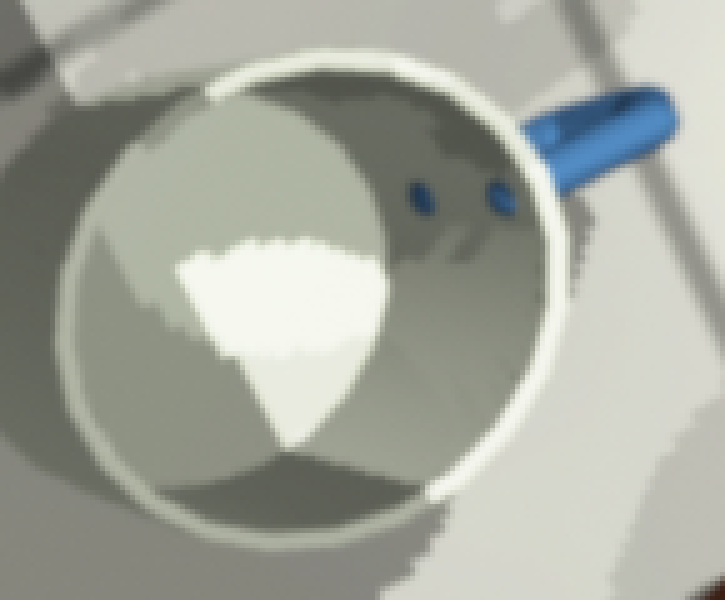

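```bash
python3 - <<'E'
from m import *
import pickle
w,s=pickle.load(open('w6.pkl','rb'))
P=[(568,270),(556,200),(520,125),(450,75),(340,50),(210,92),(95,210),(57,340),(75,430),(150,505),(280,548),(365,533),(440,495),(520,400)]
P=[(445+x/5,85+y/4.8) for x,y in P]
print(circ([onz(w,u,v,.055) for u,v in P]),circ([onz(w,u,v,.055) for u,v in P],.038))
# mug in the hand: hole centre etc from wrist: lid z
o=get_obs();print(o['time'],o['position'])
a=onz(w,445+670/5,85+110/4.8,.05);print(a)
E
```

```text
(array([0.5785, 0.2693, 0.0373]), 0.0006) (array([0.5783, 0.2691]), 0.001)
5.7 [0.55244275 0.12220859 0.20020888]
[0.581128   0.32826654 0.05      ]
```

Request:
{"method": "arm_command", "body": {"plan": [[[0.2,1.0,0],0],[[0.5,2.4,0],0],[[0.8,4,0],0],[[0.95,5.2,0],0],[[1.02,5.9,0],0]]}}

```text
time: 6.2
position: [0.5786, 0.2682, 0.2003]
tool_rot: [0.68, -0.197, 0.196, -0.679]
ft_force: [-0.1, -0.2, -1.9]
grip_width: 0.0594
```

Request:
{"method": "arm_command", "body": {"plan": [[[0,0,-0.4],0],[[0,0,-1.0],0],[[0,0,-1.6],0],[[0,0,-2],0],[[0,0,-2],0]]}}

```text
time: 6.7
position: [0.5773, 0.265, 0.1489]
tool_rot: [0.68, -0.199, 0.195, -0.678]
ft_force: [-0.1, -0.6, -1.4]
grip_width: 0.0599
```

```bash
python3 - <<'E'
from m import *
import pickle
w=snap('wrist','w7.png'); s=snap('scene','c7.png');t=snap('side','s7.png')
o=get_obs(); print(o['time'],o['position'],yaw(),o['grip_width'])
pickle.dump((w,s,t),open('w7.pkl','wb'))
a=s['pixels'][130:280,330:480];b=t['pixels'][230:370,220:360]
r=lambda i:cv2.resize(i,(400,400),interpolation=cv2.INTER_CUBIC)
cv2.imwrite('pics/cs7.png',cv2.cvtColor(np.hstack([r(a),r(b)]),cv2.COLOR_RGB2BGR))
E
```

```text
6.85 [0.57942602 0.26640319 0.15168201] 57.68248915943736 0.05954724594959216
```

View pics/w7.png

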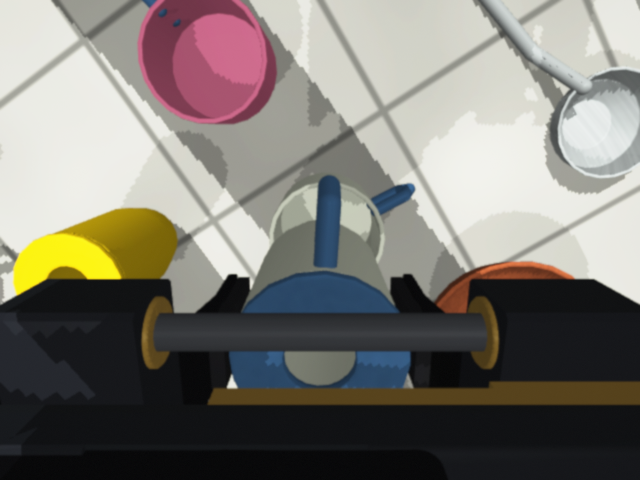

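View pics/cs7.png

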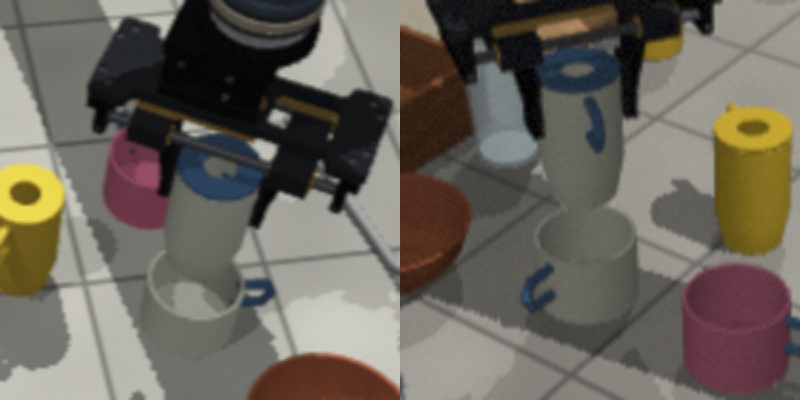

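```bash
python3 - <<'E'
from m import *
import pickle
w,s,t=pickle.load(open('w7.pkl','rb'))
f=lambda p,c,o,k:(p-np.array(o))*k
for X in((.578,.27,.055),(.578,.27,.088),(.578,.27,.193),(.5794,.2664,.088),(.5794,.2664,.193)):
    print(X,np.round(f(proj(s,X),0,(330,130),400/150)),np.round(f(proj(t,X),0,(220,230),400/140)+[400,0]))
for k in range(4): print(get_obs()['position'])
E
```

```text
(0.578, 0.27, 0.055) [195. 280.] [586. 232.]
(0.578, 0.27, 0.088) [201. 254.] [584. 195.]
(0.578, 0.27, 0.193) [225. 163.] [577.  70.]
(0.5794, 0.2664, 0.088) [197. 256.] [586. 192.]
(0.5794, 0.2664, 0.193) [221. 165.] [579.  68.]
[0.57942602 0.26640319 0.15168201]
[0.57942602 0.26640319 0.15168201]
[0.57942602 0.26640319 0.15168201]
[0.57942602 0.26640319 0.15168201]
```

Request:
{"method": "arm_command", "body": {"plan": [[[-0.05,0.14,0],0],[[-0.05,0.14,-0.3],0],[[-0.05,0.14,-0.6],0],[[-0.05,0.14,-0.9],0],[[-0.05,0.14,-1.1],0]]}}

```text
time: 7.35
position: [0.5771, 0.2705, 0.1226]
tool_rot: [0.68, -0.197, 0.196, -0.679]
ft_force: [-1.0, 0.9, -2.6]
grip_width: 0.0593
```

Request:
{"method": "arm_command", "body": {"plan": [[[0,0,-0.3],0],[[0,0,-0.6],0],[[0,0,-0.8],0],[[0,0,-1.0],0],[[0,0,-1.0],0]]}}

```text
time: 7.85
position: [0.5772, 0.2704, 0.0979]
tool_rot: [0.68, -0.197, 0.196, -0.679]
ft_force: [-0.2, 0.4, -1.1]
grip_width: 0.0598
```

```bash
python3 - <<'E'
from m import *
s=snap('scene','c8.png');t=snap('side','s8.png')
o=get_obs(); print(o['time'],o['position'],yaw(),o['grip_width'],o['ft_force'],o['moment'])
a=s['pixels'][130:280,330:480];b=t['pixels'][230:370,220:360]
r=lambda i:cv2.resize(i,(400,400),interpolation=cv2.INTER_CUBIC)
cv2.imwrite('pics/cs8.png',cv2.cvtColor(np.hstack([r(a),r(b)]),cv2.COLOR_RGB2BGR))
E
```

```text
7.95 [0.57781069 0.27059333 0.09879238] 57.7245764463766 0.05973599715106746 [ 0.33841244  0.65005066 -1.57884821] [ 0.06799129 -0.14380154  0.00266326]
```

View pics/cs8.png

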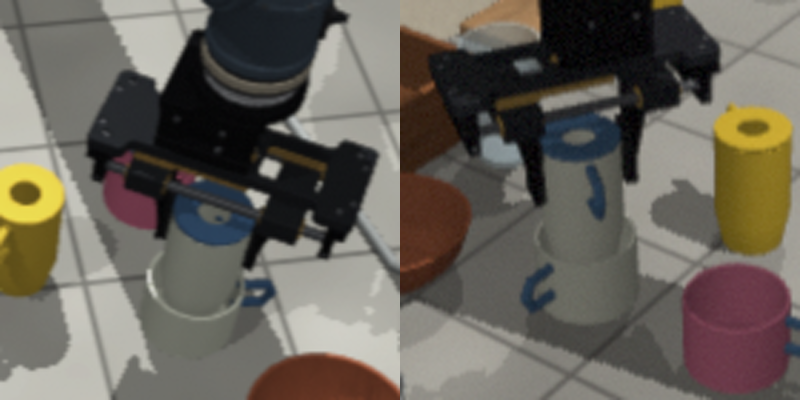

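Request:
{"method": "arm_command", "body": {"plan": [[[0,-0.05,-0.2],0],[[0,-0.05,-0.5],0],[[0,-0.05,-0.8],0],[[0,-0.05,-1.0],0],[[0,-0.05,-1.1],0]]}}

```text
time: 8.45
position: [0.5772, 0.2692, 0.0702]
tool_rot: [0.68, -0.197, 0.196, -0.679]
ft_force: [0.4, -0.4, -3.0]
grip_width: 0.0596
```

Request:
{"method": "arm_command", "body": {"plan": [[[0,0,-0.04],0],[[0,0,-0.08],0],[[0,0,-0.12],0],[[0,0,-0.14],0],[[0,0,-0.14],0]]}}

```text
time: 8.95
position: [0.5778, 0.2693, 0.0679]
tool_rot: [-0.679, 0.196, -0.197, 0.679]
ft_force: [0.7, 0.2, -1.9]
grip_width: 0.06
```

```bash
python3 - <<'E'
from m import *
w=snap('wrist','w9.png');s=snap('scene','c9.png');t=snap('side','s9.png')
o=get_obs(); print(o['time'],o['position'],yaw(),o['grip_width'],o['ft_force'],o['moment'])
a=s['pixels'][130:280,330:480];b=t['pixels'][230:370,220:360]
r=lambda i:cv2.resize(i,(400,400),interpolation=cv2.INTER_CUBIC)
cv2.imwrite('pics/cs9.png',cv2.cvtColor(np.hstack([r(a),r(b)]),cv2.COLOR_RGB2BGR))
E
```

```text
9.1 [0.57778167 0.26932682 0.06793918] 57.72400091568538 0.059871674821332474 [-0.18441815  0.06935418 -1.788684  ] [ 0.05723867 -0.17062936  0.01072816]
```

View pics/cs9.png

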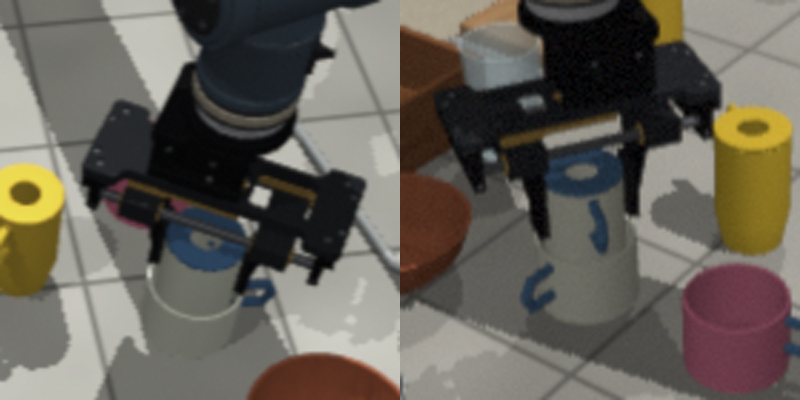

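View pics/w9.png

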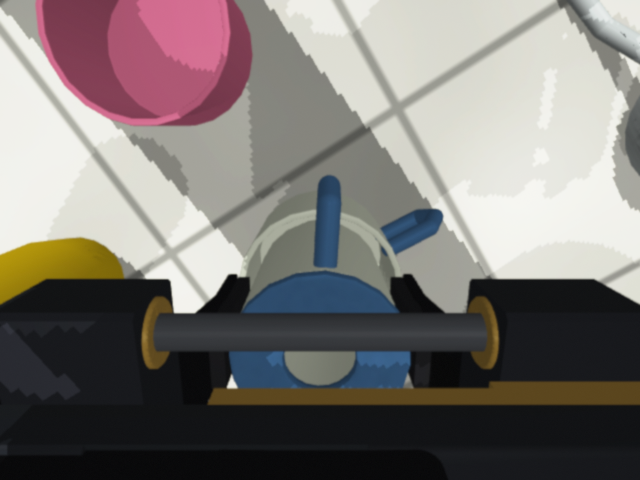

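Request:
{"method": "arm_command", "body": {"plan": [[[0,0,-0.02],0],[[0,0,-0.04],0],[[0,0,-0.04],0]]}}

```text
time: 9.4
position: [0.5777, 0.2693, 0.0667]
tool_rot: [0.679, -0.197, 0.196, -0.679]
ft_force: [-0.7, -0.3, -1.9]
grip_width: 0.0596
```

Request:
{"method": "arm_command", "body": {"plan": [[[0,0,-0.02],0],[[0,0,-0.02],0],[[0,0,-0.02],0]]}}

```text
time: 9.7
position: [0.5778, 0.2693, 0.0664]
tool_rot: [-0.679, 0.196, -0.197, 0.679]
ft_force: [-0.6, -0.8, -0.3]
grip_width: 0.0599
```

Request:
{"method": "arm_command", "body": {"plan": [[[0,0,-0.02],0],[[0,0,-0.02],0],[[0,0,-0.02],0]]}}

```text
time: 10.0
position: [0.5778, 0.2693, 0.0664]
tool_rot: [-0.679, 0.196, -0.197, 0.679]
ft_force: [-1.1, -1.5, 4.7]
grip_width: 0.0598
```

Request:
{"method": "arm_command", "body": {"plan": [[[0,0,0.02],0],[[0,0,0.02],0],[[0,0,0.02],0],[[0,0,0.02],0],[[0,0,0.02],0]], "fingers": 1}}

```text
time: 10.5
position: [0.5777, 0.2693, 0.0661]
tool_rot: [0.679, -0.197, 0.196, -0.679]
ft_force: [-0.2, 0.4, -0.4]
grip_width: 0.0854
```

Request:
{"method": "arm_command", "body": {"plan": [[[0,0,0],0],[[0,0,0.4],0],[[0,0,1.2],0],[[0,0,2.4],0],[[0,0,3.8],0]]}}

```text
time: 11.0
position: [0.577, 0.2691, 0.1619]
tool_rot: [0.68, -0.197, 0.196, -0.679]
ft_force: [0.1, 0.8, -0.2]
grip_width: 0.087
```

Request:
{"method": "arm_command", "body": {"plan": [[[0,0,1.6],0],[[0,0,3.2],0],[[0,0,4.4],0],[[0,0,5.2],0],[[0,0,5.2],0]]}}

```text
time: 11.5
position: [0.5796, 0.2699, 0.296]
tool_rot: [-0.678, 0.194, -0.199, 0.681]
ft_force: [0.1, -0.7, -0.4]
grip_width: 0.0874
```

```bash
python3 - <<'E'
from m import *
import pickle
w=snap('wrist','w10.png');s=snap('scene','c10.png');t=snap('side','s10.png')
pickle.dump((w,s,t),open('w10.pkl','wb'))
o=get_obs(); print(o['time'],o['position'],yaw(),o['grip_width'],o['ft_force'])
a=s['pixels'][130:280,330:480];b=t['pixels'][230:370,220:360]
r=lambda i:cv2.resize(i,(400,400),interpolation=cv2.INTER_CUBIC)
cv2.imwrite('pics/cs10.png',cv2.cvtColor(np.hstack([r(a),r(b)]),cv2.COLOR_RGB2BGR))
E
```

```text
11.65 [0.57678696 0.26906534 0.29020461] 57.72309295789399 0.08696913811231821 [-0.20533251 -0.72245202 -0.14303475]
```

View pics/cs10.png

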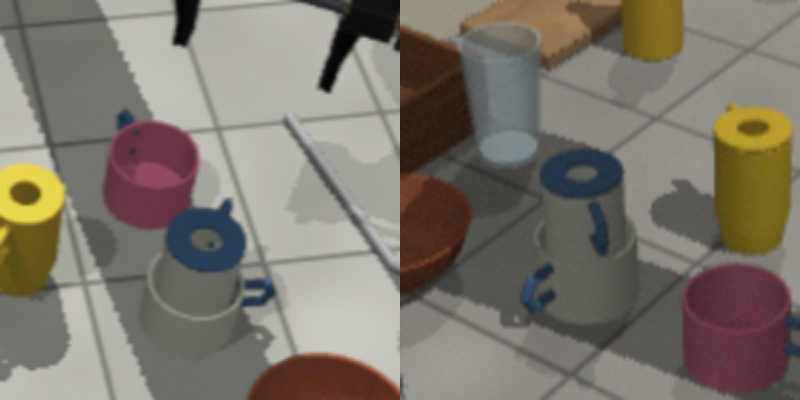

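View pics/w10.png

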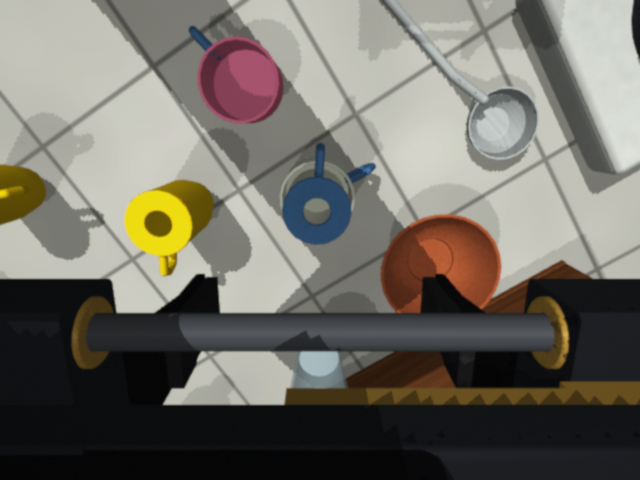

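```bash
python3 - <<'E'
from m import *
import pickle
w,s,t=pickle.load(open('w10.pkl','rb'))
for c,b in((w,(275,140,360,250)),(s,(388,205,428,240)),(t,(265,280,300,302))): print(proj(c,(.578,.2692,.11))); lid(c,b,.110,lo=(95,60,25))
E
```

```text
[316.98530771 209.74656808]
outer 39 [348 167] [359 182] (array([0.5696, 0.3122, 0.005 ]), 0.0009)
outer 252 [283 143] [350 244] (array([0.5775, 0.2692, 0.0303]), 0.0083)
  handle dir 144.3374413200507 0.056477552327167634
hole 79 [302 197] [330 225] (array([0.5785, 0.2681, 0.0123]), 0.0002)
[406.83976065 218.76107643]
outer 82 [392 205] [421 231] (array([0.5794, 0.2688, 0.0293]), 0.0032)
hole 32 [400 214] [413 224] (array([0.5794, 0.2689, 0.0125]), 0.0007)
[284.17905931 289.28048389]
outer 65 [269 282] [297 298] (array([0.5784, 0.2726, 0.0292]), 0.0009)
hole 27 [277 286] [289 294] (array([0.5776, 0.2729, 0.0126]), 0.001)
```

Request:
{"method": "arm_command", "body": {"plan": [[[-0.2,-1.0,0.2],0],[[-0.4,-2.8,0.4],0],[[-0.7,-4.6,0.4],0],[[-0.9,-6.4,0.4],0],[[-1.2,-8.2,0.4],0]]}}

```text
time: 12.15
position: [0.5464, 0.0628, 0.2992]
tool_rot: [0.68, -0.198, 0.195, -0.679]
ft_force: [1.1, -0.3, 0.1]
grip_width: 0.0867
```

Request:
{"method": "arm_command", "body": {"plan": [[[-0.3,-1.8,0],0],[[-0.6,-3.6,0],0],[[-0.9,-5.4,0],0],[[-1.2,-7.2,0],0],[[-1.5,-9.0,0],0]]}}

```text
time: 12.65
position: [0.5086, -0.1619, 0.2993]
tool_rot: [-0.679, 0.198, -0.195, 0.68]
ft_force: [1.3, 0.3, 0.5]
grip_width: 0.0867
```

```bash
python3 - <<'E'
from m import *
import pickle
w=snap('wrist','w11.png')
pickle.dump(w,open('w11.pkl','wb'))
o=get_obs(); print(o['time'],o['position'],yaw(),o['q'])
E
```

```text
12.7 [ 0.50828367 -0.16943568  0.29935872] 57.46481141354552 [-0.52671415  0.32175252  1.55626224 -0.00672674  1.2643405  -1.52763095]
```

View pics/w11.png

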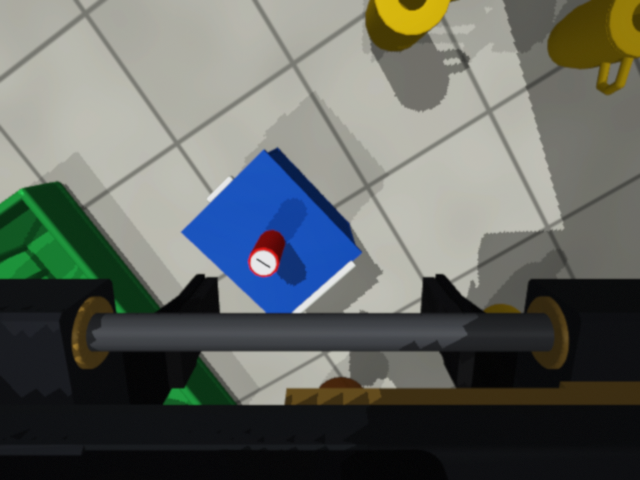

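Request:
{"method": "arm_command", "body": {"plan": [[[0,-0.7,0],0],[[0,-1.4,-0.6],0],[[0,-1.7,-1.6],0],[[0,-1.7,-2.6],0],[[0,-1.7,-2.6],0]]}}

```text
time: 13.2
position: [0.5075, -0.2011, 0.232]
tool_rot: [-0.678, 0.2, -0.193, 0.68]
ft_force: [0.1, -0.5, -0.9]
grip_width: 0.0871
```

```bash
python3 - <<'E'
from m import *
import pickle
w=snap('wrist','w12.png')
pickle.dump(w,open('w12.pkl','wb'))
o=get_obs(); print(o['time'],o['position'],yaw())
c=w
hsv=cv2.cvtColor(c['pixels'],cv2.COLOR_RGB2HSV)
for n,z in(('w11',.17),('w12',.17)):
    c=pickle.load(open(n+'.pkl','rb')); hsv=cv2.cvtColor(c['pixels'],cv2.COLOR_RGB2HSV)
    u,v=proj(c,(.508,-.212,.17)).astype(int); print(u,v)
    m=(hsv[...,1]<90)&(hsv[...,2]>110); m=m.astype(np.uint8); m[300:]=0
    nn,lab,st,ce=cv2.connectedComponentsWithStats(m)
    for k in range(1,nn):
        if np.hypot(*(ce[k]-[u,v]))<30 and st[k][4]>50: print(st[k],ce[k],onz(c,*ce[k],z))
E
```

```text
13.25 [ 0.50886452 -0.2017601   0.23397228] 57.767957995863625
263 262
[251 251  25  24 491] [262.94297352 262.45417515] [ 0.50787383 -0.21254605  0.17      ]
304 267
[288 252  33  32 807] [304.18215613 267.31846344] [ 0.50790722 -0.21238516  0.17      ]
```

View pics/w12.png

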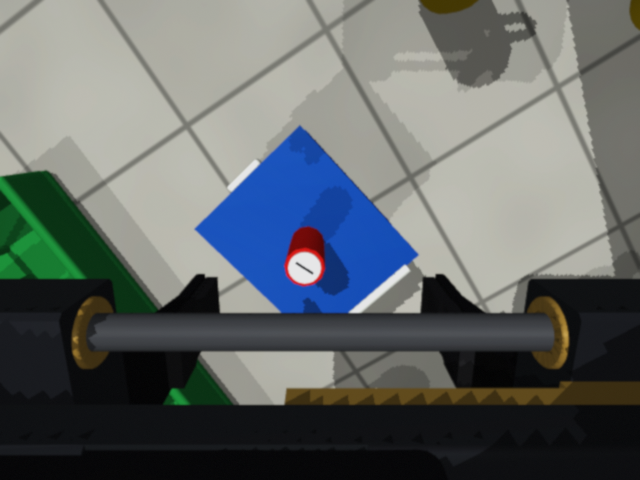

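Request:
{"method": "arm_command", "body": {"plan": [[[-0.04,-0.3,0],0],[[-0.04,-0.42,-0.6],0],[[-0.04,-0.42,-1.4],0],[[-0.04,-0.42,-2.2],0],[[-0.04,-0.42,-2.6],0]]}}

```text
time: 13.75
position: [0.5095, -0.2139, 0.1713]
tool_rot: [0.679, -0.196, 0.197, -0.679]
ft_force: [-0.1, 0.3, 0.1]
grip_width: 0.087
```

Request:
{"method": "arm_command", "body": {"plan": [[[0,0,-0.4],0],[[0,0,-0.8],0],[[0,0,-1.2],0],[[0,0,-1.4],0],[[0,0,-1.4],0]]}}

```text
time: 14.25
position: [0.5088, -0.2134, 0.1356]
tool_rot: [-0.679, 0.197, -0.196, 0.679]
ft_force: [0.1, -0.6, -0.5]
grip_width: 0.0869
```

```bash
python3 - <<'E'
from m import *
import pickle
w=snap('wrist','w13.png'); s=camera('scene');t=camera('side')
o=get_obs(); print(o['time'],o['position'],yaw(),o['ft_force'])
print(proj(w,(.508,-.2124,.17)))
a=s['pixels'][100:280,100:280];b=t['pixels'][150:280,360:490]
r=lambda i:cv2.resize(i,(400,400),interpolation=cv2.INTER_CUBIC)
cv2.imwrite('pics/cs13.png',cv2.cvtColor(np.hstack([r(a),r(b)]),cv2.COLOR_RGB2BGR))
E
```

```text
14.4 [ 0.5095171  -0.21388306  0.13663067] 57.72690334461604 [ 0.3905095   0.40467282 -0.02324576]
[321.70643163 337.11987933]
```

View pics/w13.png

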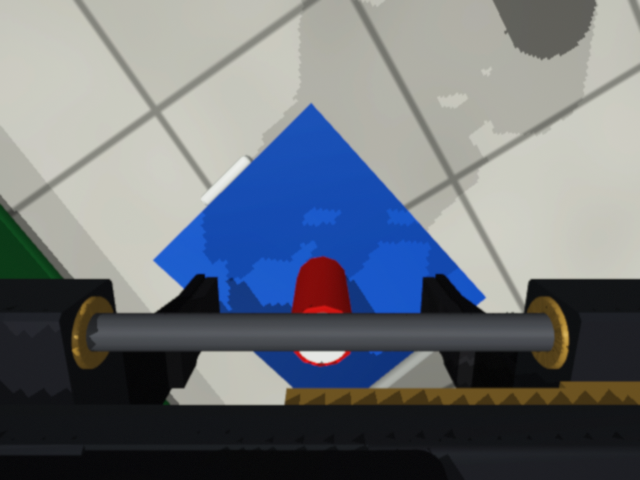

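View pics/cs13.png

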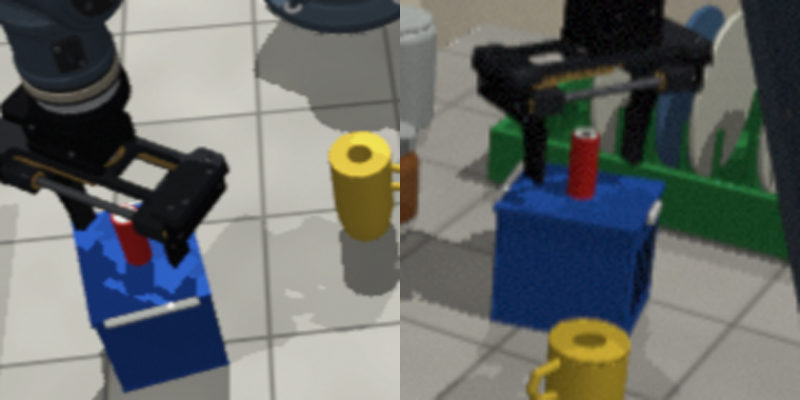

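Request:
{"method": "arm_command", "body": {"plan": [[[-0.05,0.05,-0.2],0],[[-0.05,0.05,-0.4],0],[[-0.05,0.05,-0.5],0],[[-0.05,0.05,-0.5],0],[[-0.05,0.05,-0.5],0]]}}

```text
time: 14.9
position: [0.508, -0.2124, 0.1237]
tool_rot: [-0.679, 0.197, -0.196, 0.679]
ft_force: [-0.5, 0.1, 0.6]
grip_width: 0.0872
```

Request:
{"method": "arm_command", "body": {"plan": [[[0,0,0],0],[[0,0,0],0],[[0,0,0],0],[[0,0,0],0],[[0,0,0],0]], "fingers": -1, "force": 20}}

```text
time: 15.4
position: [0.508, -0.2124, 0.1239]
tool_rot: [0.679, -0.196, 0.197, -0.679]
ft_force: [-0.2, -0.2, 0.0]
grip_width: 0.0546
```

Request:
{"method": "arm_command", "body": {"plan": [[[0,0,0],0],[[0,0,0],0],[[0,0,0],0],[[0,0,0],0],[[0,0,0],0]]}}

```text
time: 15.9
position: [0.508, -0.2124, 0.1238]
tool_rot: [-0.679, 0.197, -0.197, 0.679]
ft_force: [-0.0, -0.1, -0.1]
grip_width: 0.0233
```

Request:
{"method": "arm_command", "body": {"plan": [[[0,0,0],0],[[0,0,0],0],[[0,0,0],0],[[0,0,0],0],[[0,0,0],0]]}}

```text
time: 16.4
position: [0.508, -0.2124, 0.1238]
tool_rot: [-0.679, 0.197, -0.197, 0.679]
ft_force: [0.1, 0.6, -1.1]
grip_width: 0.0241
```

Request:
{"method": "arm_command", "body": {"plan": [[[0,0,0.4],0],[[0,0,1.0],0],[[0,0,1.8],0],[[0,0,2.6],0],[[0,0,3.4],0]]}}

```text
time: 16.9
position: [0.5078, -0.2124, 0.2102]
tool_rot: [0.679, -0.196, 0.197, -0.679]
ft_force: [-0.3, 0.5, -0.9]
grip_width: 0.0231
```

Request:
{"method": "arm_command", "body": {"plan": [[[0,0,0.9],0],[[0,0,1.8],0],[[0,0,2.4],0],[[0,0,2.6],0],[[0,0,2.6],0]]}}

```text
time: 17.4
position: [0.5082, -0.2125, 0.2748]
tool_rot: [0.679, -0.196, 0.197, -0.679]
ft_force: [0.2, -0.4, -1.7]
grip_width: 0.0237
```

```bash
python3 - <<'E'
from m import *
import pickle
w=snap('wrist','w14.png'); s=camera('scene');t=camera('side')
o=get_obs(); print(o['time'],o['position'],yaw(),o['ft_force'],o['grip_width'])
a=s['pixels'][60:260,80:280];b=t['pixels'][80:280,330:530]
r=lambda i:cv2.resize(i,(400,400),interpolation=cv2.INTER_CUBIC)
cv2.imwrite('pics/cs14.png',cv2.cvtColor(np.hstack([r(a),r(b)]),cv2.COLOR_RGB2BGR))
E
```

```text
17.55 [ 0.50728416 -0.21199431  0.27283672] 57.72493298467484 [ 0.1013301  -0.25012746 -0.20767387] 0.023706872147241126
```

View pics/w14.png

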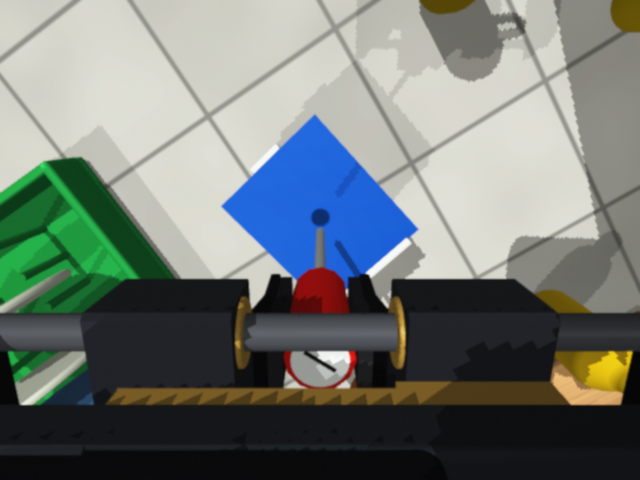

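View pics/cs14.png

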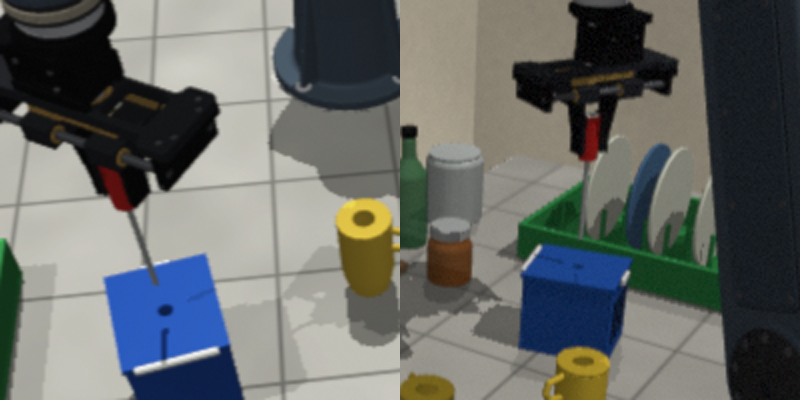

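```bash
python3 - <<'E'
from m import *
s=camera('scene');t=camera('side')
import pickle; pickle.dump((s,t),open('w14.pkl','wb'))
a=s['pixels'][170:220,135:185];b=t['pixels'][160:210,395:445]
r=lambda i:cv2.resize(i,(400,400),interpolation=cv2.INTER_NEAREST)
cv2.imwrite('pics/tip14.png',cv2.cvtColor(np.hstack([r(a),r(b)]),cv2.COLOR_RGB2BGR))
p=get_obs()['position']; X=p+[0,0,-.1198]; print(p,proj(s,X)-[135,170],proj(t,X)-[395,160])
E
```

```text
[ 0.5074053  -0.21207509  0.27272764] [22.46898379 32.05305761] [25.6518249  39.05486149]
```

View pics/tip14.png

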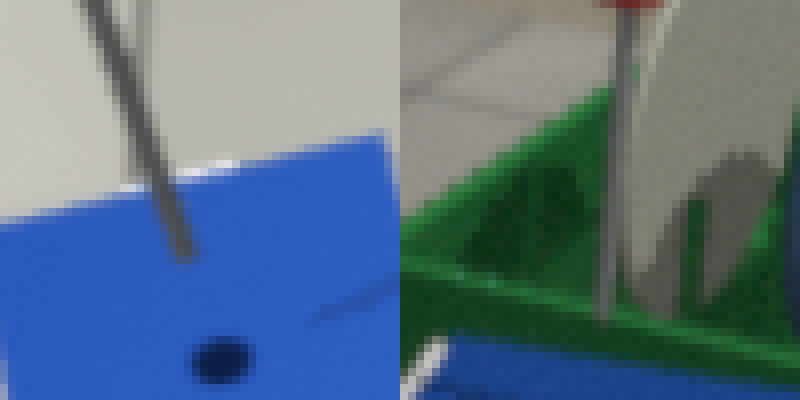

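Request:
{"method": "arm_command", "body": {"plan": [[[0.1,0.6,0],0],[[0.25,1.8,0],0],[[0.5,3.2,0],0],[[0.7,4.6,0],0],[[0.9,6.0,0],0]]}}

```text
time: 18.15
position: [0.5302, -0.06, 0.2734]
tool_rot: [-0.679, 0.197, -0.196, 0.679]
ft_force: [1.2, 0.3, -0.3]
grip_width: 0.0237
```

Request:
{"method": "arm_command", "body": {"plan": [[[0.2,1.4,0],0],[[0.4,2.8,0],0],[[0.6,4.2,0],0],[[0.8,5.6,0],0],[[1.0,7.0,0],0]]}}

```text
time: 18.65
position: [0.5548, 0.1152, 0.2734]
tool_rot: [-0.679, 0.197, -0.196, 0.679]
ft_force: [0.1, -0.5, 0.0]
grip_width: 0.0234
```

Request:
{"method": "arm_command", "body": {"plan": [[[0.2,1.4,0],0],[[0.4,2.8,0],0],[[0.6,4.2,0],0],[[0.7,5.0,0],0],[[0.7,5.2,0],0]]}}

```text
time: 19.15
position: [0.572, 0.2458, 0.2731]
tool_rot: [-0.679, 0.196, -0.195, 0.68]
ft_force: [-0.5, -0.1, -0.7]
grip_width: 0.0235
```

```bash
python3 - <<'E'
from m import *
s=camera('scene');t=camera('side')
o=get_obs(); print(o['time'],o['position'],yaw(),o['ft_force'],o['grip_width'])
E
```

```text
19.25 [0.57199699 0.24351894 0.27317952] 57.83681883242072 [-0.06387292  0.1788274  -0.00664777] 0.023737085106563804
```

Request:
{"method": "arm_command", "body": {"plan": [[[0.1,0.4,0],0],[[0.2,0.8,0],0],[[0.25,1.02,0],0],[[0.25,1.02,0],0],[[0.25,1.02,0],0]]}}

```text
time: 19.75
position: [0.5792, 0.2678, 0.2737]
tool_rot: [0.679, -0.197, 0.197, -0.679]
ft_force: [-0.3, -0.4, -1.3]
grip_width: 0.0236
```

```bash
cat > chk.py <<'E'
from m import *
import sys
n=sys.argv[1]
s=camera('scene');t=camera('side');w=snap('wrist','w%s.png'%n)
o=get_obs(); p=o['position']; print(o['time'],p,yaw(),o['ft_force'],o['grip_width'])
a=s['pixels'][165:245,365:445];b=t['pixels'][235:315,245:325]
r=lambda i:cv2.resize(i,(400,400),interpolation=cv2.INTER_NEAREST)
cv2.imwrite('pics/tip%s.png'%n,cv2.cvtColor(np.hstack([r(a),r(b)]),cv2.COLOR_RGB2BGR))
f=lambda X:(np.round((proj(s,X)-[365,165])*5,1),np.round((proj(t,X)-[245,235])*5+[400,0],1))
print('tip pred',f(p+[0,0,-.1198]),'hole pred',f((.5782,.2690,.11)))
print('stem at lid plane pred',f([p[0],p[1],.11]))
E
python3 chk.py 15
```

```text
19.9 [0.57914674 0.2676918  0.27380887] 57.702142084772056 [-0.24584994  0.2838248  -0.17566259] 0.023274448085801924
tip pred (array([224.6, 200.8]), array([590.8, 178.2])) hole pred (array([208.8, 269.2]), array([595.8, 271. ]))
stem at lid plane pred (array([206.2, 271.4]), array([596.1, 268.8]))
```

View pics/tip15.png

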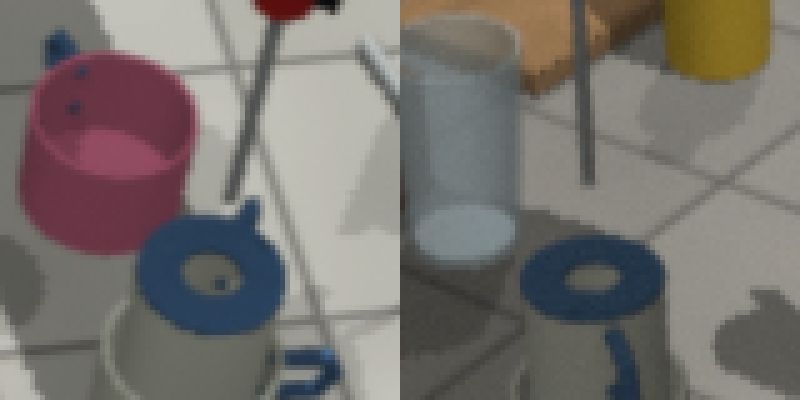

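View pics/w15.png

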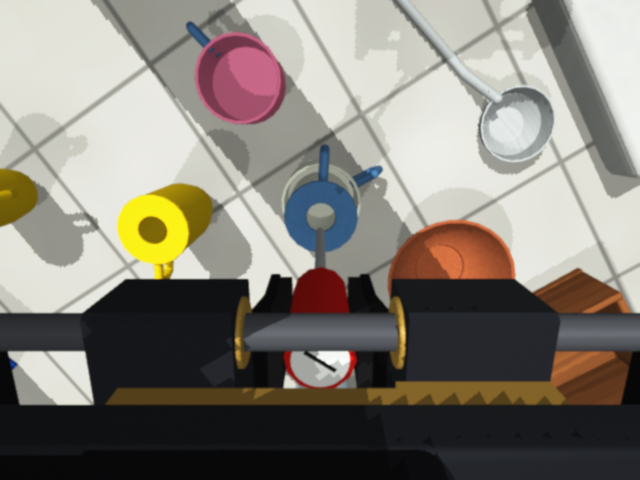

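Request:
{"method": "arm_command", "body": {"plan": [[[-0.04,0.05,0],0],[[-0.04,0.05,-0.5],0],[[-0.04,0.05,-1.0],0],[[-0.04,0.05,-1.3],0],[[-0.04,0.05,-1.3],0]]}}

```text
time: 20.4
position: [0.5769, 0.2689, 0.2388]
tool_rot: [0.68, -0.198, 0.195, -0.678]
ft_force: [-0.4, 0.4, 0.6]
grip_width: 0.024
```

```bash
python3 chk.py 16
```

```text
20.55 [0.57845238 0.26939228 0.24129126] 57.72390119756285 [-1.17004626 -0.30624598 -1.19670433] 0.023884614478679397
tip pred (array([214.6, 251.7]), array([593.4, 247.9])) hole pred (array([208.8, 269.2]), array([595.8, 271. ]))
stem at lid plane pred (array([209.9, 269.6]), array([594.7, 271.3]))
```

View pics/tip16.png

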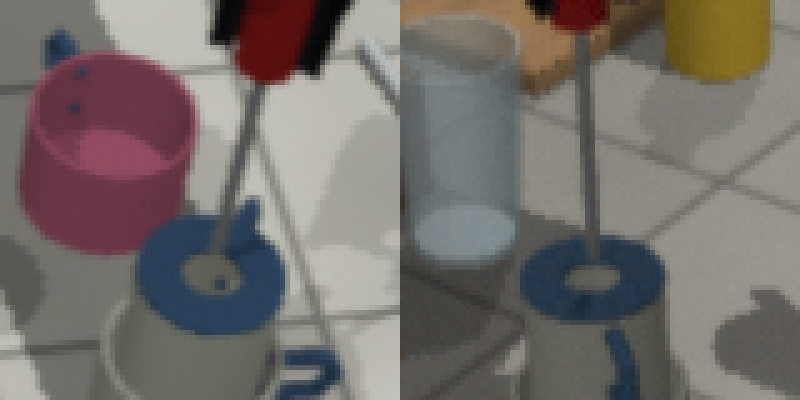

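View pics/w16.png

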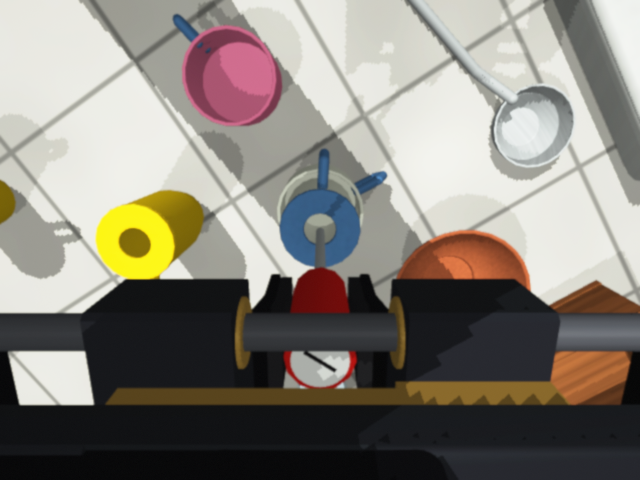

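Request:
{"method": "arm_command", "body": {"plan": [[[0,0,-0.2],0],[[0,0,-0.5],0],[[0,0,-0.8],0],[[0,0,-1.0],0],[[0,0,-1.0],0]]}}

```text
time: 21.05
position: [0.5775, 0.2691, 0.215]
tool_rot: [0.68, -0.197, 0.196, -0.679]
ft_force: [0.1, 0.7, -0.7]
grip_width: 0.0234
```

```bash
python3 chk.py 17; python3 - <<'E'
import cv2
a=cv2.imread('pics/w17.png')[190:300,260:380]
cv2.imwrite('pics/wc17.png',cv2.resize(a,None,fx=5,fy=5,interpolation=cv2.INTER_NEAREST))
E
```

```text
21.2 [0.57840153 0.2693619  0.21637134] 57.72611175115678 [-0.4269993   0.41524141 -0.74741663] 0.02370005458875696
tip pred (array([204.5, 290.1]), array([596.5, 298.2])) hole pred (array([208.8, 269.2]), array([595.8, 271. ]))
stem at lid plane pred (array([209.8, 269.5]), array([594.9, 271.3]))
```

View pics/tip17.png

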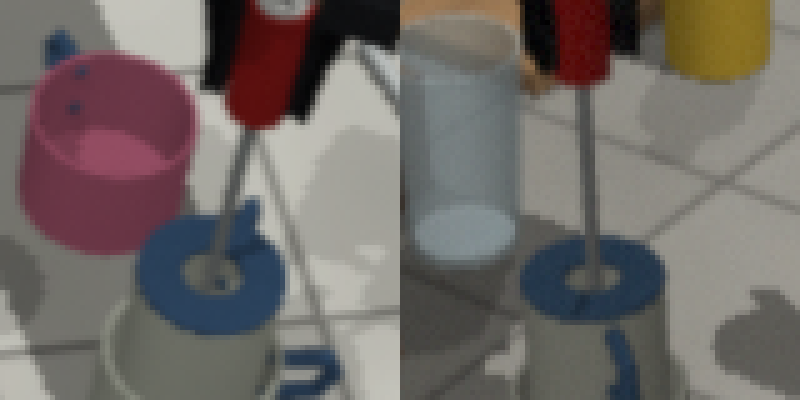

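View pics/wc17.png

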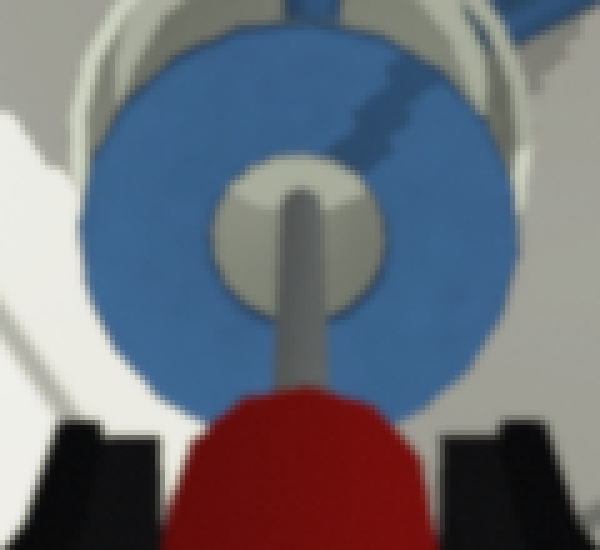

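```bash
cat > stem.py <<'E'
from m import *
def subpix():
    s=camera('scene');t=camera('side');w=camera('wrist');p=get_obs()['position'];print(get_obs()['time'],p)
    A=[];B=[]
    for nm,c,rows in(('scene',s,(-22,-10)),('side',t,(-22,-10))):
        K,R=np.array(c['camera_matrix']),np.array(c['R'])
        u,v=proj(c,(.5782,.2690,.11)); u0,v0=int(u),int(v)
        hsv=cv2.cvtColor(c['pixels'],cv2.COLOR_RGB2HSV)
        y0,x0=v0-25,u0-25
        m=cv2.inRange(hsv[y0:v0+25,x0:u0+25],(95,70,25),(125,255,255))
        # hole: row-wise gap in blue around the centre
        g=cv2.cvtColor(c['pixels'],cv2.COLOR_RGB2GRAY).astype(float)
        big=cv2.resize(c['pixels'][v0-20:v0+20,u0-20:u0+20],(600,600),interpolation=cv2.INTER_CUBIC)
        cv2.imwrite('pics/big_%s.png'%nm,cv2.cvtColor(big,cv2.COLOR_RGB2BGR)); print(nm,u0-20,v0-20)
    for z in(.11,.0966,.14): print('wrist proj stem@',z,np.round(proj(w,(p[0],p[1],z)),1))
    big=cv2.resize(w['pixels'][200:280,280:360],(600,600),interpolation=cv2.INTER_CUBIC)
    cv2.imwrite('pics/big_wrist.png',cv2.cvtColor(big,cv2.COLOR_RGB2BGR))
    lid(w,(265,190,375,275),.110,lo=(95,60,25))
subpix()
E
python3 stem.py; python3 - <<'E'
import cv2,numpy as np
a,b=[cv2.resize(cv2.imread('pics/big_%s.png'%n),(400,400)) for n in('scene','side')]
cv2.imwrite('pics/big2.png',np.hstack([a,b]))
E
```

```text
21.35 [0.57847026 0.26941151 0.21671172]
scene 386 198
side 264 269
wrist proj stem@ 0.11 [320.1 235.7]
wrist proj stem@ 0.0966 [320.1 230.8]
wrist proj stem@ 0.14 [320.1 248.4]
outer 36 [358 190] [374 197] (array([0.5695, 0.3109, 0.0034]), 0.0011)
outer 353 [276 190] [362 273] (array([0.5766, 0.2696, 0.0278]), 0.0084)
```

View pics/big2.png

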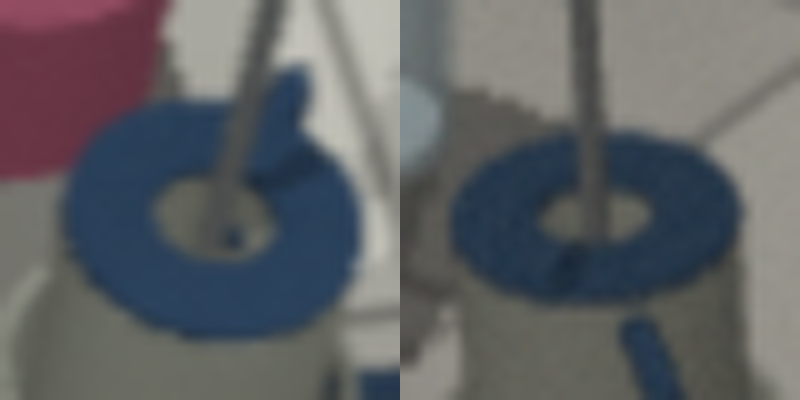

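Request:
{"method": "arm_command", "body": {"plan": [[[0.03,-0.05,0],0],[[0.03,-0.05,-0.4],0],[[0.03,-0.05,-0.8],0],[[0.03,-0.05,-1.2],0],[[0.03,-0.05,-1.4],0]]}}

```text
time: 21.85
position: [0.5779, 0.2678, 0.1792]
tool_rot: [0.68, -0.198, 0.196, -0.679]
ft_force: [0.0, 0.4, -0.4]
grip_width: 0.0238
```

Request:
{"method": "arm_command", "body": {"plan": [[[0,0,0],0],[[0,0,0],0],[[0,0,0],0],[[0,0,0],0],[[0,0,0],0]]}}

```text
time: 22.35
position: [0.5792, 0.2681, 0.1817]
tool_rot: [-0.679, 0.196, -0.197, 0.679]
ft_force: [0.1, -0.1, -1.0]
grip_width: 0.0237
```

```bash
python3 stem.py; python3 - <<'E'
import cv2,numpy as np
a,b=[cv2.resize(cv2.imread('pics/big_%s.png'%n),(400,400)) for n in('scene','side')]
cv2.imwrite('pics/big3.png',np.hstack([a,b]))
E
python3 -c "
from rig import get_obs;o=get_obs();print(o['ft_force'],o['position'],o['grip_width'])"
```

```text
22.5 [0.5790354  0.26809081 0.18150832]
scene 386 198
side 264 269
wrist proj stem@ 0.11 [320.1 250.9]
wrist proj stem@ 0.0966 [320.1 244.6]
wrist proj stem@ 0.14 [320.2 267.6]
outer 44 [361 190] [374 204] (array([0.5659, 0.3097, 0.0038]), 0.0007)
outer 371 [271 190] [369 274] (array([0.5743, 0.2711, 0.026 ]), 0.008)
[-0.30622605  0.84179117 -0.75812376] [0.5790354  0.26809081 0.18150832] 0.023700757356663212
```

View pics/big3.png

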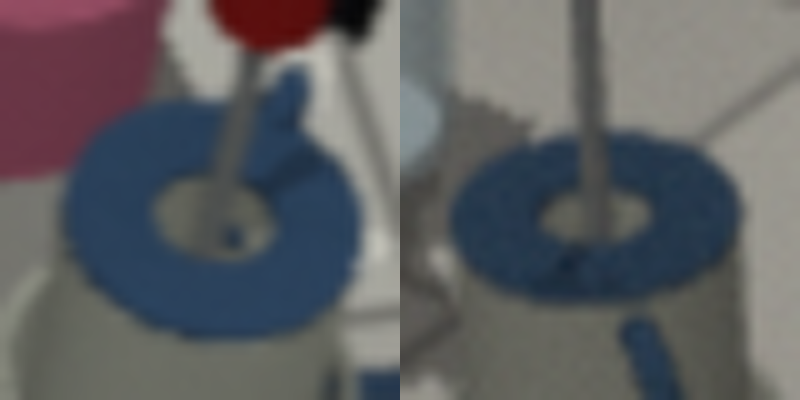

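View pics/big_wrist.png

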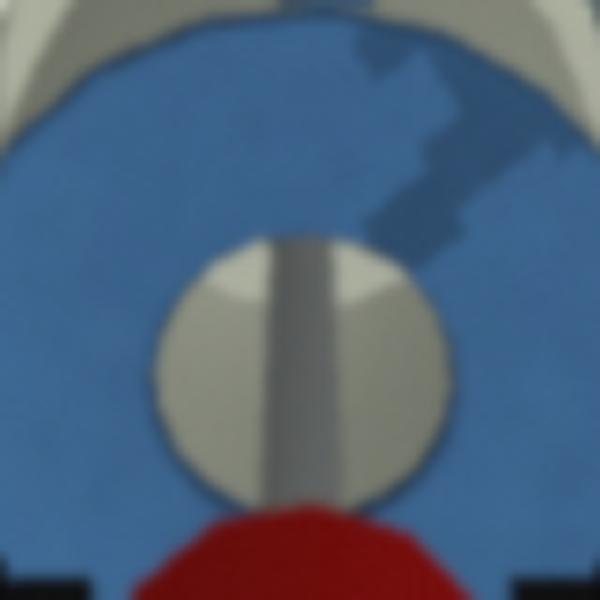

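Request:
{"method": "arm_command", "body": {"plan": [[[0,0,-0.05],0],[[0,0,-0.1],0],[[0,0,-0.1],0],[[0,0,-0.1],0],[[0,0,-0.1],0]]}}

```text
time: 23.0
position: [0.579, 0.2681, 0.1788]
tool_rot: [0.679, -0.197, 0.196, -0.679]
ft_force: [-0.1, -0.9, -1.3]
grip_width: 0.0237
```

Request:
{"method": "arm_command", "body": {"plan": [[[0,0,0],0],[[0,0,0],0],[[0,0,0],0],[[0,0,0],0],[[0,0,0],0]]}}

```text
time: 23.5
position: [0.579, 0.2681, 0.1788]
tool_rot: [-0.679, 0.197, -0.197, 0.679]
ft_force: [0.7, -0.5, -0.2]
grip_width: 0.0234
```

```bash
python3 stem.py; python3 - <<'E'
from m import *
s=snap('scene','c20.png'); snap('side','s20.png')
o=get_obs();print(o['time'],o['ft_force'],o['moment'],o['position'],o['joint_velocities'].round(4),np.round(Rot.from_quat(o['tool_rot']).as_matrix()[:,1],4))
E
```

```text
23.65 [0.57897664 0.26806704 0.178802  ]
scene 386 198
side 264 269
wrist proj stem@ 0.11 [320.2 252.4]
wrist proj stem@ 0.0966 [320.2 246. ]
wrist proj stem@ 0.14 [320.3 269.5]
outer 42 [362 190] [374 205] (array([0.5654, 0.3097, 0.0038]), 0.0007)
outer 368 [270 190] [370 274] (array([0.5742, 0.2712, 0.026 ]), 0.008)
23.75 [-0.13462962 -0.76711837 -0.74082107] [ 0.05211546 -0.14512713 -0.03631387] [0.57897267 0.26804382 0.17880695] [ 0.      0.0001  0.0003  0.0011  0.0007 -0.0012] [ 0. -0. -1.]
```

View pics/c20.png

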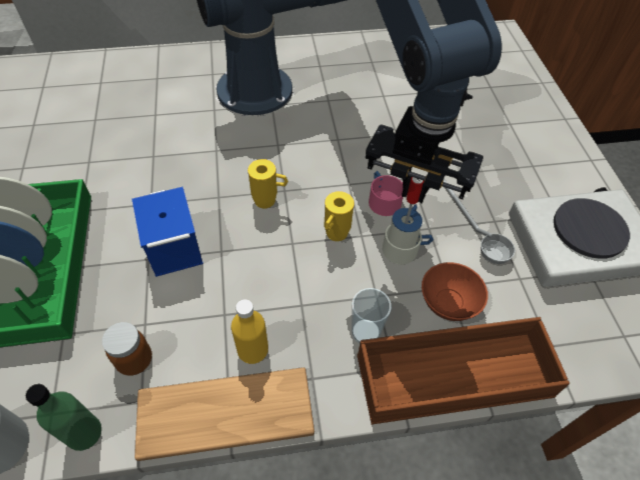

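View pics/s20.png

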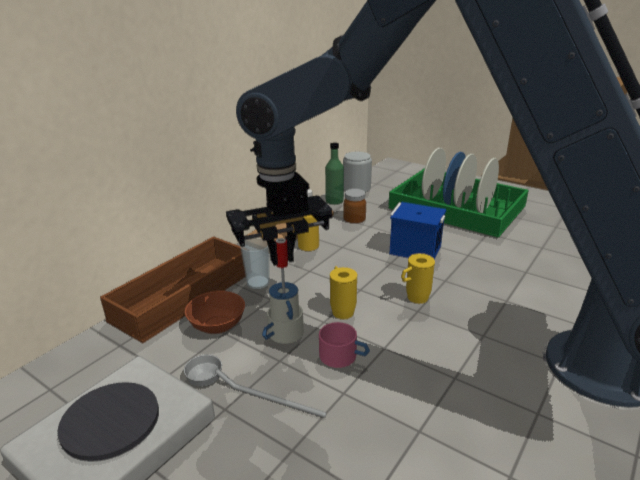

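View pics/big_wrist.png

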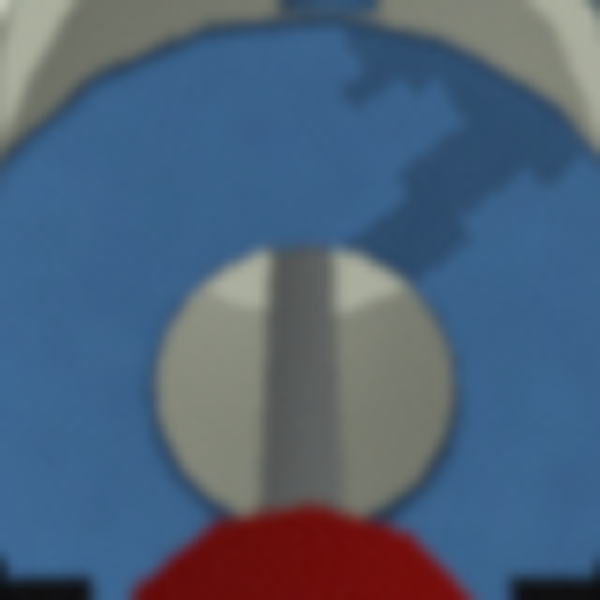

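```bash
python3 -c "
from rig import hand_in; print(hand_in())"
```

```text
the job is handed in; nothing more can be done
None
```

The small lidded mug stands upright and fully down in the wide white mug. The arm is holding the thermometer still and upright in the lid hole, and the job was handed in at about 24 s on the robot's clock.

**Nesting:** I lowered the mug until it touched the inner floor. The wrist force moved about 6 N and the height matched the expected 5 mm floor. I then let go, and the camera views showed it standing straight.

**Thermometer:** I gripped it by the red head, lifted it clear of the caddy and carried it over. It went down through the hole in steps, with one small sideways correction of about 1.5 mm. The stem tip is about 59 mm above the counter, against 59.5 mm for half-way. The tip height is worked out from the gripper height, since the tip itself is hidden inside the mug.

**Last checks:**
- **Centring:** the wrist view puts the stem within about 0.5 mm of the hole centre, and the scene view within about 1 mm. The hole leaves 9 mm clear on each side.
- **Contact:** I saw no contact between the thermometer and either mug, in the pictures or in the forces.
- **Stillness:** joint speeds were about zero and the tool was vertical.
- **Counter:** everything else looked where it was at the start.

**Disagreement:** the side camera's positions were about 4 mm further in +y than the other views. I used it only to compare things within its own picture.

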